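Set up a stepped spindle level on V-blocks with an end stop

ROBOT

A 7-joint arm with a two-finger parallel gripper is mounted at the origin on a cart in front of the work surface, level with it; the furniture and walls round the work are solid. World frame = base frame: x ahead of the robot, y to its left, z up, the work surface at z = 0. Lengths are in m, angles in rad, forces in N, time in s.
With the tool pointing down it reaches from about 0.4 to 0.85 m from the base axis. Payload 10.4 kg.
Tool frame: the origin (TCP) lies at the centre of the arm's flange, where the gripper is bolted on; the fingertips stand 173 mm ahead of it and the grasp point (between the pads) lies r.hold_point_z ahead of it (r.hold_point_z is the distance from the TCP to the grasp point, in m); z points along the fingers, y is the line along which they close (so a half turn about z gives the same grasp; the last joint's range is limited). The gripper opens to 85 mm and grips with 20 to 120 N. Pads are 22 mm wide; open, the fingers measure 114 mm over their backs; the gripper's body (76 mm by 85 mm) begins 54 mm behind the grasp point. The pads swing forward as they close: fully open they stand 13 mm farther back than shut.
Start: joints at [0.778, 0.332, -0.065, 1.46, 0.022, 1.35, -0.088], TCP at [0.435, -0.449, 0.405] pointing down, gripper open.
Joint ranges: [-2.6, 2.6], [-0.5, 2.12], [-1.47, 1.34], [0.16, 2.42], [-1.27, 4.41], [0.06, 2.06], [-2.6, 2.6]. Speed limits (rad/s): [2.22, 2.22, 2.79, 2.79, 3.14, 3.14, 3.14].

INTERFACE

Orientations are given as a rotation vector (axis times angle).
In Python, from workcell import r, viewer, finder gives the robot as it stands.
- The arm moves only by the tool send_rows, never from a script. Its argument "commands" is a list of rows, each an object of numbers: "claw": the finger opening in mm, from 0 to 85.4; "x", "y", "z": the shift along the tool's x, y, z in mm; "wx", "wy", "wz": the turn, a rotation vector about the tool's x, y, z in units of 8 degrees (1.0 is 8 degrees). A call has 1 to 20 rows; each row is the pose to reach, as a shift and turn from the pose commanded when the call began, along the tool's axes at that moment; what a row does not reach only later rows make up. A row lasts 1/10 s, in which the tool goes at most 50 mm and 8.59 degrees, less where a joint would pass 70% of its speed; a pose out of reach is approached as far as the arm can. A call with a gripper value outside its range is refused whole. The fingers move at their own pace and stop on an object; the grip force is fixed at half the most. Time passes only in rows, so rows that repeat a pose let the fingers close. It gives the time, the measured TCP pose, the force, the opening and the grip force at its end, in the units of the state.
- r.state(): the state, without advancing time (a new reading comes with each control period).
- viewer.read_camera(name): name is "side" or "top" or "wrist"; returns a dict with "image" (480x640x3 uint8, red, green, blue), "mtx" (3x3 intrinsics, pixels), "R" (3x3) and "t" (3): a world point X has camera coordinates R X + t; the wrist camera has in their place "tool_from_camera" (4x4, takes a point from camera to tool coordinates, whose origin is the TCP and whose axes are the flange's). Camera axes: x right, y down, z forward; pixel columns grow to the right and rows downward; lengths in m; the calibration is good to about 2 mm. A picture is of the moment at which its call begins: read the wrist's pose just before it. There is no depth.
- r.close_job(): hands the job in; it is judged then, once.
Trained networks look in a picture, given as the dict that the camera call returned (one of the last four; its "shot" number tells which), for a name from the list of things; names that differ only in an ending like _2 or _b are one class to them, and where a whole thing is asked for, a point or a joint stands for the part that bears it (a point fixed in the world has none). Each returns a list of dicts, best first, with "confidence" (0 to 1); they miss things now and then, are a little off and sometimes report something else, mostly with a low value. They report only what shows in the picture. A call takes as long as a camera call. They do not tell look-alikes from the thing itself.
- finder.find_in(picture, thing): "xyz" ([x, y, z] in m, in world coordinates, good to about 4 mm: the middle of the surface that is visible of it).
- finder.cut_out(picture, thing): "region" (480x640 bool, what is visible of it).
The state is a dict: "clock": time; "joint_positions": joint angles; "dq": joint speeds; "joint_torque": joint torques, N m; "tool_pos": TCP position; "orientation": TCP orientation; "contact_force": force on the tool from outside, world axes, zero at the start; "moment": the same for the moment, N m; "opening": finger opening in m; "gripper_force": force on a finger pad.
Only numpy, scipy, OpenCV 4.12 (cv2) and the standard library are available. Lean on these libraries where they do the work, as an engineer would, in place of code of your own. Each camera call takes 0.05 s, during which the arm holds its last target. There are 200 camera calls.

TASK

Set up the stepped spindle for a run-out check, setting each part down gently and never dropping it. To the right of the clamped V-block and in line with its groove, lay the packing plate that will bring the spindle level, stand the loose V-block centrally on it with its groove in the same line, and lay the spindle across both grooves so that the clamped block carries its thick journal and the raised block its thin one, each at about the middle of the journal. Then stand the drilled set-up block upright on the granite as an end stop, in line with the spindle, one narrow end about 5 mm off the spindle's thick end face, and leave the ring gauge and the bushing where they are.

Things in the scene. Friction and masses are not known exactly. Their poses are not given: they have to be found in the camera images.
- fixed_v_block_mid (a point): steel V-block held on the granite by two dark toe clamps at its sides (fixed): 48 mm long (x), 43 wide (y), 36 high, 90-degree V groove along its whole top. Point: its centre, 18 mm up. x runs along the groove to the robot's left (about world +y), z up. The V is 31 mm wide at the top; its flanks would meet 21 mm above the underside: a bar of radius R lies with its axis at 21 mm + 1.414 R
- loose_v_block_mid (a point): loose V-block without clamps, in the row nearest the robot; same shape, size, axes and groove as the fixed one (48 x 43 x 36 mm, 0.33 kg). Point: its centre, 18 mm up. Starts on the granite, groove up and roughly along world y; grasp it across its 43 mm width (its y)
- thin_plate_mid (a point): thin ground steel packing plate, 56 x 56 x 10 mm, four small tapped holes marked near its corners, 0.24 kg, lying flat on the granite. The point is its centre, 5 mm up; z up.
- thick_plate_mid (a point): thick ground steel packing plate, 50 (x) x 76 (y) x 18 mm, two tapped holes, 0.5 kg, lying flat on the granite. The point is its centre, 9 mm up; z up.
- spindle_mid (a point): ground stepped spindle, round, 0.55 kg, balanced near its middle. Point: on its axis, middle of the fat shoulder; x = its axis, to the thick end. Shoulder 36 mm diameter, x -20 to +20 mm; thick journal 30 mm, x +20 to +86 (end face, dark bore); thin journal 16 mm, x -20 to -90. Starts level in the wooden rest, thick end to the robot's left; grasp from above across the shoulder
- spindle_rest_mid (a point): wooden rest (fixed) that holds the spindle at the start: board 134 x 64 x 12 mm with two slotted uprights, 14 mm thick and 52 mm high, at x = +53 and -55 mm. Point: over its middle, 48 mm up, where the middle of the spindle's shoulder lies at the start (to 4 mm along x); x along the spindle to its thick end
- setup_block_mid (a point): drilled steel set-up block, 26 (x) x 75 (y) x 51 mm high (z), plain steel with holes through its sides, 0.78 kg, standing on the granite. The point is its centre, 25.5 mm up; grasp it across its 26 mm thickness.
- ring_gauge_mid (a point): bystander: knurled steel ring gauge, 54 mm across, 18 mm high; the point is its centre.
- bushing_mid (a point): bystander: pale flanged bushing, 31 mm across, 22 mm high; the point is its centre.
There are look-alikes about, which are no part of the job. What is meant by the part that bears loose_v_block_mid is not pink, and is the larger of those in its own colour.

How it is judged:
At the end, for the whole second after the job is handed in: V-block on thin plate (12 mm), spindle seated in both grooves, level to 1.4 deg, in line to 5 (fixed) and 7 deg (loose), each block within 9 mm of its journal's middle; set-up block upright on the granite, 0 to 13 mm off the thick end, within 10 mm and 8 deg of the line; all at rest (horizontal distance between loose_v_block_mid and thin_plate_mid below 0.012 m and height (world z) of loose_v_block_mid between 0.0255 and 0.0305 m and height (world z) of thin_plate_mid below 0.008 m and x of fixed_v_block_mid in the frame of spindle_mid between 0.044 and 0.062 m and x of loose_v_block_mid in the frame of spindle_mid between -0.064 and -0.046 m and y of spindle_mid in the frame of fixed_v_block_mid between -0.006 and 0.006 m and z of spindle_mid in the frame of fixed_v_block_mid between 0.0212 and 0.0272 m and y of spindle_mid in the frame of loose_v_block_mid between -0.006 and 0.006 m and z of spindle_mid in the frame of loose_v_block_mid between 0.0113 and 0.0173 m and angle between spindle_mid's own x axis and vertical between 1.5458 and 1.5958 rad and angle between the x axis of spindle_mid and the x axis of fixed_v_block_mid, either way round below 0.09 rad and angle between the x axis of spindle_mid and the x axis of loose_v_block_mid, either way round below 0.12 rad and x of setup_block_mid in the frame of spindle_mid between 0.1225 and 0.1365 m and y of setup_block_mid in the frame of fixed_v_block_mid between -0.01 and 0.01 m and angle between the y axis of setup_block_mid and the x axis of fixed_v_block_mid, either way round below 0.15 rad and angle between setup_block_mid's own z axis and vertical below 0.05 rad and height (world z) of setup_block_mid below 0.029 m and linear speed of each of spindle, loose_v_block, setup_block below 0.01 m/s); the robot touches nothing.
It fails at once if the ring gauge or the bushing was moved more than 20 mm (distance of any of ring_gauge_mid, bushing_mid from where it was at the start of the episode above 0.02 m).
It fails at once if the spindle, a V-block, the thin plate or the set-up block was dropped (fell faster than 0.5 m/s, from about 13 mm or more) ((linear speed of spindle above 0.5 m/s and contact force between the fingers and spindle below 0.1 N) or (linear speed of loose_v_block above 0.5 m/s and contact force between the fingers and loose_v_block below 0.1 N) or (linear speed of thin_plate above 0.5 m/s and contact force between the fingers and thin_plate below 0.1 N) or (linear speed of setup_block above 0.5 m/s and contact force between the fingers and setup_block below 0.1 N)).
It also fails if it takes over 96 s, if anything falls off the work surface, if the arm or the gripper's body presses on something with over 40 N, if the wrist force passes 120 N, or if a joint passes its speed limit or range.

## Working session

There is one attempt and no reset: what is moved stays moved. The work goes in short steps, Python scripts to look and compute and a tool call to move; the robot and the scene stay as the last step left them, time stands still between calls to the robot, and variables do not carry over. Pictures are saved under pics/ and viewed, at most 14 in all, crops included, and the job is handed in when it is done.

Besides the shell and the picture viewer there is one more tool, called after "Emit:" as a command line: name --argument value ..., lists and objects as JSON in quotes. send_rows: Moves the arm, as the interface text tells. Its arguments: {"type":"object","properties":{"commands":{"type":"array"}},"required":["commands"]}

```bash
mkdir -p pics; ls; cat > h.py <<'E'
import numpy as np, cv2
from scipy.spatial.transform import Rotation as Ro
from workcell import r, viewer, finder
def save(p,n): cv2.imwrite('pics/'+n+'.png',cv2.cvtColor(p['image'],cv2.COLOR_RGB2BGR))
def proj(p,X):
    c=p['R']@np.asarray(X,float)+np.ravel(p['t']); u=p['mtx']@c; return u[:2]/u[2]
def unproj(p,uv,z):
    R=p['R'];t=np.ravel(p['t']);d=R.T@np.linalg.inv(p['mtx'])@np.array([uv[0],uv[1],1.]);o=-R.T@t
    return o+d*(z-o[2])/d[2]
E
python3 - <<'E'
from h import *
s=r.state();print({k:np.round(v,3).tolist() for k,v in s.items()},r.hold_point_z)
names="fixed_v_block loose_v_block thin_plate thick_plate spindle spindle_rest setup_block ring_gauge bushing".split()
for c in('top','side'):
    p=viewer.read_camera(c);save(p,c+'0')
    print(c,np.round(-p['R'].T@np.ravel(p['t']),3))
    for n in names:
        for d in finder.find_in(p,n+'_mid')[:3]: print(n,round(d['confidence'],2),np.round(d['xyz'],4),np.round(proj(p,d['xyz'])))
E
```

```text
pics
{'clock': 0.0, 'joint_positions': [0.778, 0.333, -0.065, 1.461, 0.022, 1.35, -0.089], 'dq': [-0.001, -0.001, -0.001, -0.001, -0.001, -0.002, -0.001], 'joint_torque': [0.0, -62.545, 0.049, -39.16, 0.016, 0.01, -0.0], 'tool_pos': [0.435, -0.449, 0.404], 'orientation': [-2.911, -1.179, 0.001], 'contact_force': [0.182, -0.198, 0.39], 'moment': [0.001, -0.04, -0.016], 'gripper_force': 0.0, 'opening': 0.086} 0.1547
top [0.204 0.011 1.146]
fixed_v_block 0.65 [ 0.5512 -0.2192  0.028 ] [429. 203.]
fixed_v_block 0.37 [0.4191 0.1026 0.0172] [288. 253.]
loose_v_block 0.56 [0.5426 0.2472 0.0271] [229. 197.]
loose_v_block 0.49 [ 0.4589 -0.1673  0.0231] [406. 241.]
thin_plate 0.61 [0.4294 0.2858 0.0159] [209. 245.]
thick_plate 0.91 [0.4199 0.1023 0.0232] [288. 252.]
spindle 0.6 [0.5457 0.0922 0.0599] [295. 195.]
spindle_rest 0.65 [0.532  0.0647 0.0169] [307. 206.]
setup_block 0.84 [ 0.4217 -0.292   0.0477] [463. 257.]
setup_block 0.33 [0.495  0.3692 0.0161] [176. 216.]
ring_gauge 0.6 [0.4931 0.3695 0.0171] [176. 216.]
bushing 0.44 [ 0.3723 -0.3916  0.013 ] [503. 283.]
side [-0.326 -0.196  1.324]
fixed_v_block 0.74 [0.541  0.1426 0.0553] [279. 210.]
loose_v_block 0.81 [0.5355 0.2413 0.0266] [244. 210.]
loose_v_block 0.55 [ 0.4427 -0.1849  0.0186] [393. 278.]
thin_plate 0.87 [0.4217 0.2826 0.0069] [216. 245.]
thick_plate 0.71 [0.5424 0.1417 0.0561] [280. 210.]
thick_plate 0.56 [0.4015 0.1266 0.0186] [270. 263.]
spindle 0.64 [0.5399 0.1424 0.0572] [279. 210.]
spindle 0.16 [0.5182 0.1343 0.0437] [280. 221.]
spindle_rest 0.61 [0.5203 0.135  0.046 ] [280. 219.]
setup_block 0.87 [ 0.4097 -0.2984  0.046 ] [437. 294.]
ring_gauge 0.54 [0.485  0.37   0.0159] [193. 217.]
bushing 0.67 [ 0.3679 -0.3964  0.0161] [473. 325.]
```

```bash
python3 - <<'E'
import cv2
a=cv2.imread('pics/top0.png');cv2.imwrite('pics/top0c.png',cv2.resize(a[150:350,140:540],(800,400),interpolation=cv2.INTER_CUBIC))
E
```

```text
(no output)
```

View pics/top0.png

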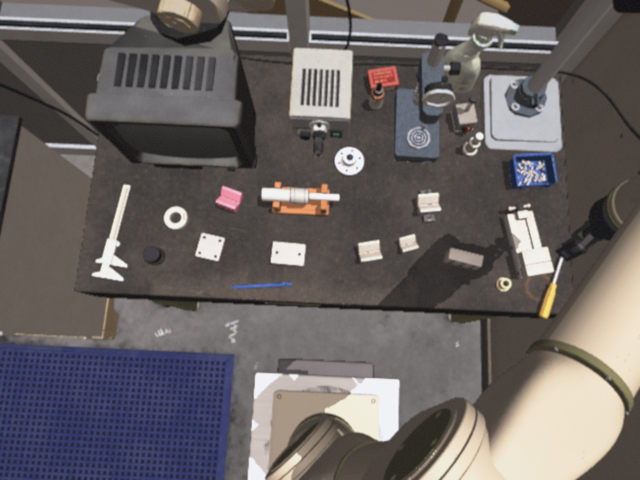

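View pics/top0c.png

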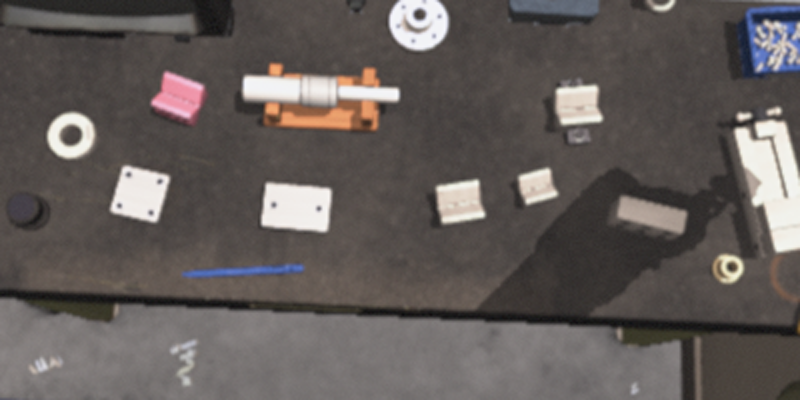

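View pics/side0.png

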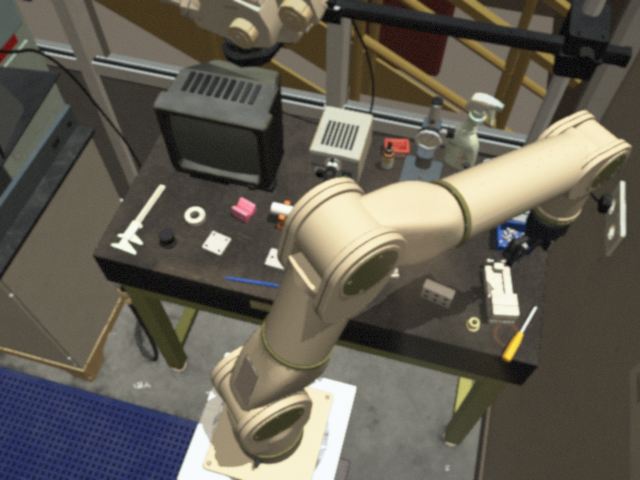

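In the top view the V-blocks are: pink at (229,198), clamped with dark toe clamps at (429,203), a larger grey one at (370,250) and a smaller grey one at (408,242). The loose V-block meant is the one at (370,250): it is not pink and is the larger of the greys. The thin plate, square with four holes, is at (209,246). The thick plate is at (288,253), the spindle at (300,196) with its thick end left, the set-up block at (463,257), the ring at (176,217) and the bushing at (504,284).

```bash
cat >> h.py <<'E'
def shot(c='wrist'):
    s=r.state(); p=viewer.read_camera(c)
    if c=='wrist':
        T=np.eye(4);T[:3,:3]=Ro.from_rotvec(s['orientation']).as_matrix();T[:3,3]=s['tool_pos']
        C=np.linalg.inv(T@np.array(p['tool_from_camera']));q=dict(p);q['R']=C[:3,:3];q['t']=C[:3,3];return p,q
    return p,p
def rect(q,mask,z):
    m=mask.astype(np.uint8);cs=cv2.findContours(m,cv2.RETR_EXTERNAL,cv2.CHAIN_APPROX_NONE)[0]
    c=max(cs,key=cv2.contourArea)[:,0,:]
    W=np.array([unproj(q,u,z)[:2] for u in c],np.float32)*1000
    (cx,cy),(w,h),a=cv2.minAreaRect(W)
    return np.round([cx,cy,w,h,a],1)  # mm; w-axis is at angle a from world x
def move(xyz,yaw_y=None,s=None):
    """print shift (mm) in tool axes and turn (8deg units) to reach hold point world xyz (TCP straight down), tool y at angle yaw from world x"""
    s=s or r.state();R=Ro.from_rotvec(s['orientation'])
    best=None
    for k in(0,np.pi):
        a=yaw_y+k; y=np.array([np.cos(a),np.sin(a),0]);z=np.array([0,0,-1.]);x=np.cross(y,z)
        G=Ro.from_matrix(np.array([x,y,z]).T);w=(R.inv()*G).as_rotvec()
        if best is None or np.linalg.norm(w)<np.linalg.norm(best):best=w
    d=R.inv().apply(np.asarray(xyz)-s['tool_pos'])*1000
    return np.round(d,1),np.round(np.degrees(best)/8,3)
E
python3 - <<'E'
from h import *
p,q=shot();save(p,'w0');print(np.round(p['tool_from_camera'],3).tolist(),np.round(p['mtx'],0).tolist())
s=r.state();print(np.round(Ro.from_rotvec(s['orientation']).as_matrix(),3).tolist())
for n in['fixed_v_block','setup_block','bushing']:
    for d in finder.find_in(p,n+'_mid')[:2]: print(n,round(d['confidence'],2),np.round(d['xyz'],4),np.round(proj(q,d['xyz'])))
p,q=shot('top')
for n,z in(('thin_plate',.01),('loose_v_block',.036),('fixed_v_block',.036),('setup_block',.051),('spindle',.048)):
    for d in finder.cut_out(p,n+'_mid')[:2]:
        print(n,round(d['confidence'],2),rect(q,d['region'],z))
print(move([.425,.284,.4],0.))
E
```

```text
[[0.0, -0.961, -0.275, 0.07], [1.0, 0.0, 0.001, -0.0], [-0.0, -0.275, 0.961, 0.03], [0.0, 0.0, 0.0, 1.0]] [[400.0, 0.0, 322.0], [0.0, 400.0, 243.0], [0.0, 0.0, 1.0]]
[[0.718, 0.696, 0.0], [0.696, -0.718, -0.0], [0.0, 0.0, -1.0]]
setup_block 0.78 [ 0.4285 -0.2999  0.0507] [175.  88.]
bushing 0.98 [ 0.3792 -0.3973  0.014 ] [240. 212.]
thin_plate 0.62 [427.9 285.8  58.1  57.6  80.1]
loose_v_block 0.95 [537.5 244.8  56.6  50.4  73.3]
loose_v_block 0.93 [428.2 -81.8  47.9  50.7  12. ]
fixed_v_block 0.64 [ 543.  -214.3   77.8   55.2    8.3]
setup_block 0.67 [ 419.2 -290.5   86.2   38.9   76.7]
spindle 0.58 [549.4  81.3  38.3 174.7   2.7]
(array([ 502.8, -533.1,    4.7]), array([ 1.000e-03,  0.000e+00, -5.737e+00]))
```

View pics/w0.png

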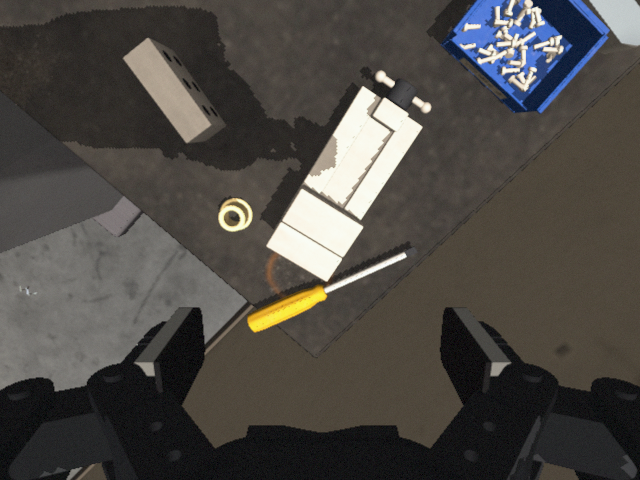

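The current wrist view, looking at the right-hand corner, shows the set-up block (175,90), the bushing (235,215) and the vise. I'll turn the tool into the work axes and look over the fixed block on the way to the plate.

Emit:
send_rows --commands '[{"claw": 85, "x": 220, "y": -133, "z": 5, "wz": -5.74}, {"claw": 85, "x": 220, "y": -133, "z": 5, "wz": -5.74}, {"claw": 85, "x": 220, "y": -133, "z": 5, "wz": -5.74}, {"claw": 85, "x": 220, "y": -133, "z": 5, "wz": -5.74}, {"claw": 85, "x": 220, "y": -133, "z": 5, "wz": -5.74}, {"claw": 85, "x": 220, "y": -133, "z": 5, "wz": -5.74}, {"claw": 85, "x": 220, "y": -133, "z": 5, "wz": -5.74}, {"claw": 85, "x": 220, "y": -133, "z": 5, "wz": -5.74}, {"claw": 85, "x": 220, "y": -133, "z": 5, "wz": -5.74}]'

```text
$.commands[0]: bad value
```

```bash
python3 - <<'E'
from h import *
s=r.state();print(s['clock'],np.round(s['tool_pos'],4),np.round(Ro.from_rotvec(s['orientation']).as_matrix(),3).tolist(),np.round(s['joint_positions'],2))
p,q=shot();save(p,'w1')
for n,z in(('fixed_v_block',.036),('loose_v_block',.036),('setup_block',.051)):
    for d in finder.find_in(p,n+'_mid')[:3]: print(n,round(d['confidence'],2),np.round(d['xyz'],4),np.round(proj(q,d['xyz'])))
    for d in finder.cut_out(p,n+'_mid')[:3]: print(n,round(d['confidence'],2),rect(q,d['region'],z))
print(move([.428,.286,.4],0.))
E
```

```text
1.5 [ 0.435  -0.4488  0.4047] [[0.718, 0.696, 0.0], [0.696, -0.718, -0.0], [-0.0, 0.0, -1.0]] [ 0.78  0.33 -0.06  1.46  0.02  1.35 -0.09]
setup_block 0.94 [ 0.4295 -0.3011  0.0489] [178.  89.]
setup_block 0.79 [ 426.5 -302.    81.2   35.    78.7]
(array([ 506.4, -532.5,    4.7]), array([ 1.000e-03, -0.000e+00, -5.737e+00]))
```

View pics/w1.png

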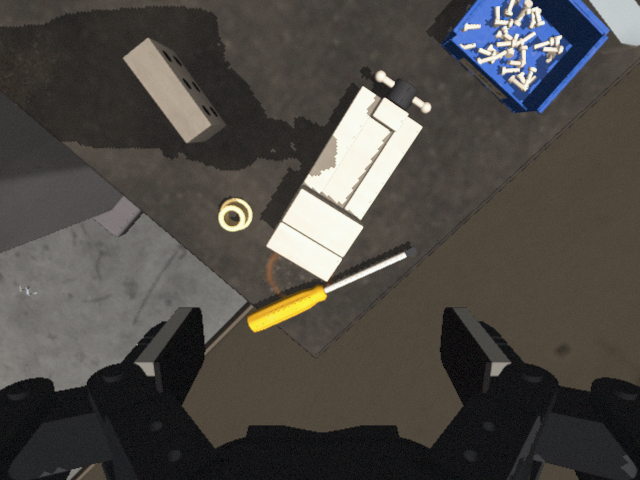

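The picture is unchanged because the call was refused; rows probably need all keys.

Emit:
send_rows --commands '[{"claw": 85, "x": 220, "y": -133, "z": 5, "wx": 0, "wy": 0, "wz": -5.74}, {"claw": 85, "x": 220, "y": -133, "z": 5, "wx": 0, "wy": 0, "wz": -5.74}, {"claw": 85, "x": 220, "y": -133, "z": 5, "wx": 0, "wy": 0, "wz": -5.74}, {"claw": 85, "x": 220, "y": -133, "z": 5, "wx": 0, "wy": 0, "wz": -5.74}, {"claw": 85, "x": 220, "y": -133, "z": 5, "wx": 0, "wy": 0, "wz": -5.74}, {"claw": 85, "x": 220, "y": -133, "z": 5, "wx": 0, "wy": 0, "wz": -5.74}, {"claw": 85, "x": 220, "y": -133, "z": 5, "wx": 0, "wy": 0, "wz": -5.74}, {"claw": 85, "x": 220, "y": -133, "z": 5, "wx": 0, "wy": 0, "wz": -5.74}, {"claw": 85, "x": 220, "y": -133, "z": 5, "wx": 0, "wy": 0, "wz": -5.74}]'

```text
clock: 2.75
tool_pos: [0.4999, -0.2019, 0.3996]
orientation: [2.225, 2.217, -0.001]
contact_force: [0.6, -0.2, -0.5]
opening: 0.0853
gripper_force: 0.0
```

```bash
python3 - <<'E'
from h import *
s=r.state();print(s['clock'],np.round(s['tool_pos'],4),np.round(Ro.from_rotvec(s['orientation']).as_matrix(),3).tolist(),np.round(s['joint_positions'],2))
p,q=shot();save(p,'w2')
for n,z in(('fixed_v_block',.036),('loose_v_block',.036),('setup_block',.051)):
    for d in finder.cut_out(p,n+'_mid')[:3]: print(n,round(d['confidence'],2),rect(q,d['region'],z),np.round(np.argwhere(d['region']).mean(0)[::-1]))
print(move([.428,.286,.4],0.))
E
```

```text
2.75 [ 0.4999 -0.2019  0.3996] [[0.004, 1.0, -0.0], [1.0, -0.004, -0.0], [-0.0, -0.0, -1.0]] [ 0.58  0.16 -0.31  1.68  0.05  1.3   0.25]
fixed_v_block 0.67 [ 548.  -215.2   72.4   54.7    8.4] [379. 227.]
loose_v_block 0.97 [ 456.8 -171.5   34.9   36.5   17.7] [270. 177.]
loose_v_block 0.89 [432.2 -85.6  45.6  51.4  11.5] [234.  65.]
setup_block 0.85 [ 426.8 -288.4   92.4   28.9   78.3] [239. 313.]
(array([ 4.869e+02, -7.290e+01, -4.000e-01]), array([-0.001,  0.001, -0.011]))
```

View pics/w2.png

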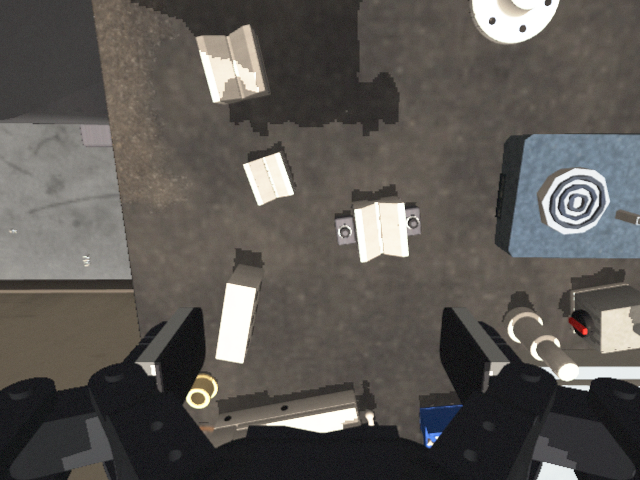

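The picture shows the clamped block at (381,230) with toe clamps at (346,230) and (414,222), the small look-alike at (268,178) and the larger loose block at (232,65). The plate's spot, near (390,345), is free. I'll enlarge both candidates and the fixed block.

```bash
python3 - <<'E'
import cv2,numpy as np
a=cv2.imread('pics/w2.png')
A=cv2.resize(a[190:275,330:430],(600,510),interpolation=cv2.INTER_CUBIC)
B=cv2.resize(a[15:215,190:300],(200,364),interpolation=cv2.INTER_CUBIC)
c=np.zeros((510,800,3),np.uint8);c[:,:600]=A;c[:364,600:]=B
cv2.imwrite('pics/c1.png',c)
E
```

```text
(no output)
```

View pics/c1.png

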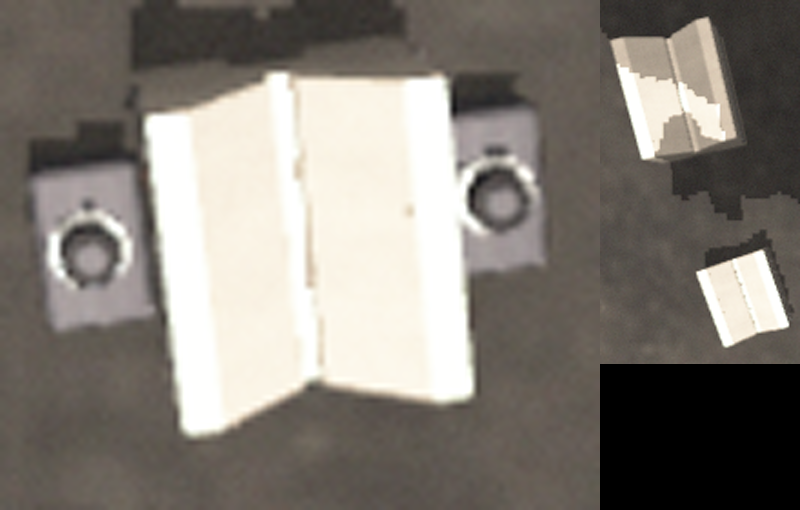

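The crop confirms the larger loose block at top right and the much smaller look-alike below it. The fixed block's top corners in the crop are (146,113), (445,76), (472,402) and (184,437).

```bash
cat >> h.py <<'E'
def quad(q,px,z):
    P=np.array([unproj(q,u,z)[:2] for u in px])*1000; TL,TR,BR,BL=P
    ax=(TL+TR-BL-BR)/2; acr=(TR+BR-TL-BL)/2
    return np.round(P.mean(0),1),np.round([np.linalg.norm(ax),np.linalg.norm(acr),np.degrees(np.arctan2(ax[1],ax[0])),np.degrees(np.arctan2(acr[1],acr[0]))],1)
E
python3 - <<'E'
from h import *
p,q=shot()
f=lambda L:[(330+u/6,190+v/6) for u,v in L]
print(quad(q,f([(146,113),(445,76),(472,402),(184,437)]),.036))
a,b=[unproj(q,u,.021)*1000 for u in f([(285,80),(315,382)])];print(a,b,(a+b)/2,np.degrees(np.arctan2(*(a-b)[1::-1])))
g=lambda L:[(190+(u-600)*.55,15+v*.55) for u,v in L]
print(quad(q,g([(612,38),(708,17),(742,140),(650,160)]),.036))
print(np.round(proj(q,[.43,-.3,.051])))
E
```

```text
(array([ 551.6, -218.3]), array([48.7, 42.3, 97.8,  7.2]))
[ 548.87494937 -194.83363709   21.        ] [ 555.17264517 -241.36689019   21.        ] [ 552.02379727 -218.10026364   21.        ] 97.70744013024357
(array([431.6, -84. ]), array([ 49.3,  41. , 104.4,  11.2]))
[243. 327.]
```

Emit:
send_rows --commands '[{"claw": 85, "x": 487, "y": -73, "z": 50, "wx": 0, "wy": 0, "wz": 1.22}, {"claw": 85, "x": 487, "y": -73, "z": 50, "wx": 0, "wy": 0, "wz": 1.22}, {"claw": 85, "x": 487, "y": -73, "z": 50, "wx": 0, "wy": 0, "wz": 1.22}, {"claw": 85, "x": 487, "y": -73, "z": 50, "wx": 0, "wy": 0, "wz": 1.22}, {"claw": 85, "x": 487, "y": -73, "z": 50, "wx": 0, "wy": 0, "wz": 1.22}, {"claw": 85, "x": 487, "y": -73, "z": 50, "wx": 0, "wy": 0, "wz": 1.22}, {"claw": 85, "x": 487, "y": -73, "z": 50, "wx": 0, "wy": 0, "wz": 1.22}, {"claw": 85, "x": 487, "y": -73, "z": 50, "wx": 0, "wy": 0, "wz": 1.22}, {"claw": 85, "x": 487, "y": -73, "z": 100, "wx": 0, "wy": 0, "wz": 1.22}, {"claw": 85, "x": 487, "y": -73, "z": 100, "wx": 0, "wy": 0, "wz": 1.22}, {"claw": 85, "x": 487, "y": -73, "z": 100, "wx": 0, "wy": 0, "wz": 1.22}, {"claw": 85, "x": 487, "y": -73, "z": 100, "wx": 0, "wy": 0, "wz": 1.22}]'

```text
clock: 4.2
tool_pos: [0.4261, 0.2884, 0.2984]
orientation: [-2.397, -2.028, 0.003]
contact_force: [-0.2, -0.9, 0.6]
opening: 0.0851
gripper_force: 0.0
```

```bash
cat >> h.py <<'E'
def corners(q,mask,z):
    m=mask.astype(np.uint8);cs=cv2.findContours(m,cv2.RETR_EXTERNAL,cv2.CHAIN_APPROX_NONE)[0]
    return rect(q,mask,z)
E
python3 - <<'E'
from h import *
s=r.state();print(s['clock'],np.round(s['tool_pos'],4),np.round(s['joint_positions'],2))
p,q=shot();save(p,'w3')
for n,z in(('thin_plate',.01),):
    for d in finder.cut_out(p,n+'_mid')[:3]: R=rect(q,d['region'],z);print(n,round(d['confidence'],2),R,np.round(np.argwhere(d['region']).mean(0)[::-1]))
E
```

```text
4.2 [0.4261 0.2884 0.2984] [-0.03  0.26 -0.73  1.85  0.19  1.11 -1.  ]
thin_plate 0.89 [427.7 286.3  58.1  56.4  79.7] [326. 238.]
```

View pics/w3.png

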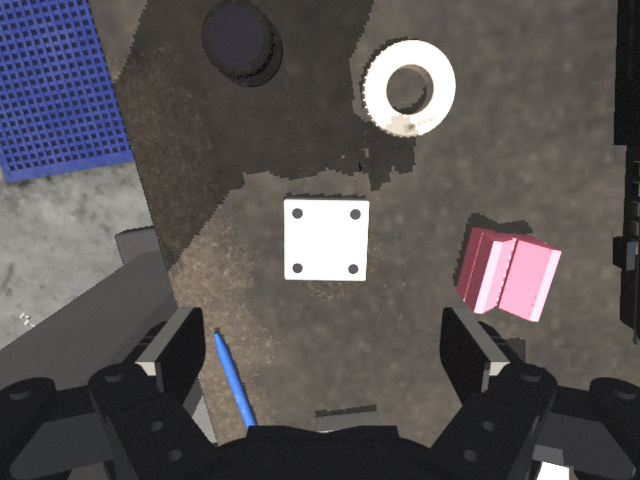

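The plate is at (327,240), aligned with the fingers. The ring at (409,88) is well clear.

Emit:
send_rows --commands '[{"claw": 68, "x": -2, "y": 2, "z": 50, "wx": 0, "wy": 0, "wz": 0}, {"claw": 68, "x": -2, "y": 2, "z": 90, "wx": 0, "wy": 0, "wz": 0}, {"claw": 68, "x": -2, "y": 2, "z": 110, "wx": 0, "wy": 0, "wz": 0}, {"claw": 68, "x": -2, "y": 2, "z": 120, "wx": 0, "wy": 0, "wz": 0}, {"claw": 68, "x": -2, "y": 2, "z": 126, "wx": 0, "wy": 0, "wz": 0}, {"claw": 68, "x": -2, "y": 2, "z": 126, "wx": 0, "wy": 0, "wz": 0}, {"claw": 50, "x": -2, "y": 2, "z": 126, "wx": 0, "wy": 0, "wz": 0}, {"claw": 50, "x": -2, "y": 2, "z": 126, "wx": 0, "wy": 0, "wz": 0}, {"claw": 50, "x": -2, "y": 2, "z": 126, "wx": 0, "wy": 0, "wz": 0}, {"claw": 50, "x": -2, "y": 2, "z": 126, "wx": 0, "wy": 0, "wz": 0}, {"claw": 50, "x": -2, "y": 2, "z": 126, "wx": 0, "wy": 0, "wz": 0}, {"claw": 50, "x": -2, "y": 2, "z": 126, "wx": 0, "wy": 0, "wz": 0}]'

```text
clock: 5.5
tool_pos: [0.4293, 0.2848, 0.1755]
orientation: [2.401, 2.024, 0.003]
contact_force: [-2.9, -2.6, 9.1]
opening: 0.0536
gripper_force: 61.2
```

Emit:
send_rows --commands '[{"claw": 50, "x": 0, "y": 0, "z": -15, "wx": 0, "wy": 0, "wz": 0}, {"claw": 50, "x": 0, "y": 0, "z": -40, "wx": 0, "wy": 0, "wz": 0}, {"claw": 50, "x": 0, "y": 0, "z": -60, "wx": 0, "wy": 0, "wz": 0}, {"claw": 50, "x": 0, "y": 0, "z": -60, "wx": 0, "wy": 0, "wz": 0}, {"claw": 50, "x": 0, "y": 0, "z": -60, "wx": 0, "wy": 0, "wz": 0}]'

```text
clock: 6.0
tool_pos: [0.429, 0.2844, 0.2344]
orientation: [2.401, 2.024, 0.002]
contact_force: [-0.1, -0.2, -2.2]
opening: 0.0533
gripper_force: 64.1
```

```bash
python3 - <<'E'
from h import *
s=r.state();print(s['clock'],np.round(s['tool_pos'],4),s['opening'],s['gripper_force'],s['contact_force'])
p,q=shot();save(p,'w4')
E
```

```text
6.0 [0.429  0.2844 0.2344] 0.053330667182714606 64.11748051643372 [-0.07570567 -0.17596645 -2.23144043]
```

View pics/w4.png

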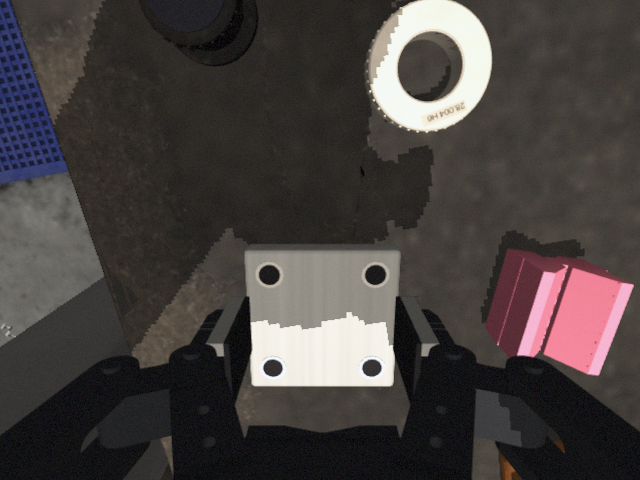

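The plate is held flat between the pads, corners (246,250), (400,250), (393,385) and (252,387).

```bash
cat >> h.py <<'E'
def trow(obj,objyaw,tgt,tgtyaw,s=None):
    """obj: world xy mm & yaw deg now held; tgt same. prints tool shift mm / wz units, rotation about TCP included"""
    s=s or r.state();R=Ro.from_rotvec(s['orientation']).as_matrix();t=np.array(s['tool_pos'][:2])*1000
    d=np.radians(tgtyaw-objyaw);M=np.array([[np.cos(d),-np.sin(d)],[np.sin(d),np.cos(d)]])
    n=np.array(tgt)-M@(np.array(obj)-t);dw=np.r_[n-t,0]
    return 'to',np.round(n,1),'shift',np.round(R.T@dw,1),'wz',round(-np.degrees(d)/8,3),'off',np.round(R.T@np.r_[np.array(obj)-t,0],1)
E
python3 - <<'E'
from h import *
p,q=shot()
c,i=quad(q,[(246,250),(400,250),(393,385),(252,387)],.0689);print(c,i)
print(trow(c,i[3],[566.1,-325.2],7.6))
E
```

```text
[429.1 285.1] [55.5 54.6 80.1 -9.2]
('to', array([ 565.9, -326.3]), 'shift', array([-5.784e+02,  2.386e+02,  3.000e-01]), 'wz', np.float64(-2.1), 'off', array([ 1. ,  0.4, -0. ]))
```

Emit:
send_rows --commands '[{"claw": 50, "x": 0, "y": 0, "z": -40, "wx": 0, "wy": 0, "wz": 0}, {"claw": 50, "x": -30, "y": 10, "z": -70, "wx": 0, "wy": 0, "wz": -0.3}, {"claw": 50, "x": -70, "y": 27, "z": -80, "wx": 0, "wy": 0, "wz": -1}, {"claw": 50, "x": -578, "y": 239, "z": -80, "wx": 0, "wy": 0, "wz": -2.1}, {"claw": 50, "x": -578, "y": 239, "z": -80, "wx": 0, "wy": 0, "wz": -2.1}, {"claw": 50, "x": -578, "y": 239, "z": -80, "wx": 0, "wy": 0, "wz": -2.1}, {"claw": 50, "x": -578, "y": 239, "z": -80, "wx": 0, "wy": 0, "wz": -2.1}, {"claw": 50, "x": -578, "y": 239, "z": -80, "wx": 0, "wy": 0, "wz": -2.1}, {"claw": 50, "x": -578, "y": 239, "z": -80, "wx": 0, "wy": 0, "wz": -2.1}, {"claw": 50, "x": -578, "y": 239, "z": -80, "wx": 0, "wy": 0, "wz": -2.1}, {"claw": 50, "x": -578, "y": 239, "z": -80, "wx": 0, "wy": 0, "wz": -2.1}, {"claw": 50, "x": -578, "y": 239, "z": -80, "wx": 0, "wy": 0, "wz": -2.1}, {"claw": 50, "x": -578, "y": 239, "z": -80, "wx": 0, "wy": 0, "wz": -2.1}, {"claw": 50, "x": -578, "y": 239, "z": -80, "wx": 0, "wy": 0, "wz": -2.1}, {"claw": 50, "x": -578, "y": 239, "z": -80, "wx": 0, "wy": 0, "wz": -2.1}, {"claw": 50, "x": -578, "y": 239, "z": -80, "wx": 0, "wy": 0, "wz": -2.1}, {"claw": 50, "x": -578, "y": 239, "z": -80, "wx": 0, "wy": 0, "wz": -2.1}, {"claw": 50, "x": -578, "y": 239, "z": -80, "wx": 0, "wy": 0, "wz": -2.1}]'

```text
clock: 7.9
tool_pos: [0.567, -0.3237, 0.3134]
orientation: [-2.077, -2.356, -0.001]
contact_force: [0.3, -0.1, -2.5]
opening: 0.0534
gripper_force: 64.9
```

```bash
python3 - <<'E'
from h import *
s=r.state();print(s['clock'],np.round(s['tool_pos'],4),s['opening'],np.round(s['joint_positions'],2))
p,q=shot();save(p,'w5')
for X in([.5517,-.2182,.036],[.5661,-.3252,.0]): print(np.round(proj(q,X)))
for d in finder.cut_out(p,'fixed_v_block_mid')[:3]: print(round(d['confidence'],2),rect(q,d['region'],.036),np.round(np.argwhere(d['region']).mean(0)[::-1]))
print(move([.5659,-.3263,.1745],np.radians(7.6)))
E
```

```text
7.9 [ 0.567  -0.3237  0.3134] 0.05342535198092766 [ 0.72  0.48 -0.36  1.48  0.17  1.22  0.46]
[319.  62.]
[321. 230.]
0.62 [ 551.3 -219.2   70.5   49.4    7.9] [318.  65.]
(array([ -2.1,  -1.3, 139.4]), array([ 0.001, -0.001, -0.052]))
```

View pics/w5.png

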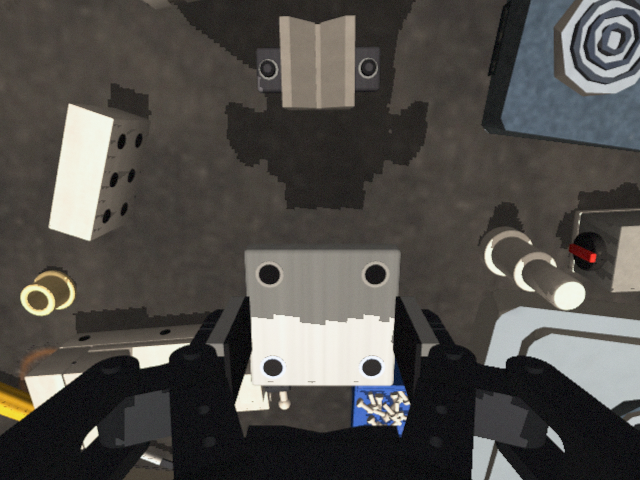

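The fixed block's top at (317,62) lines up over the held plate, and the landing area below is empty. Lowering now.

Emit:
send_rows --commands '[{"claw": 50, "x": -2, "y": -1, "z": 50, "wx": 0, "wy": 0, "wz": -0.05}, {"claw": 50, "x": -2, "y": -1, "z": 95, "wx": 0, "wy": 0, "wz": -0.05}, {"claw": 50, "x": -2, "y": -1, "z": 120, "wx": 0, "wy": 0, "wz": -0.05}, {"claw": 50, "x": -2, "y": -1, "z": 130, "wx": 0, "wy": 0, "wz": -0.05}, {"claw": 50, "x": -2, "y": -1, "z": 134, "wx": 0, "wy": 0, "wz": -0.05}, {"claw": 50, "x": -2, "y": -1, "z": 136, "wx": 0, "wy": 0, "wz": -0.05}, {"claw": 50, "x": -2, "y": -1, "z": 137, "wx": 0, "wy": 0, "wz": -0.05}, {"claw": 50, "x": -2, "y": -1, "z": 138, "wx": 0, "wy": 0, "wz": -0.05}, {"claw": 50, "x": -2, "y": -1, "z": 138, "wx": 0, "wy": 0, "wz": -0.05}, {"claw": 50, "x": -2, "y": -1, "z": 138, "wx": 0, "wy": 0, "wz": -0.05}]'

```text
clock: 9.0
tool_pos: [0.566, -0.3278, 0.1762]
orientation: [2.072, 2.361, 0.0]
contact_force: [-0.2, 0.1, -1.6]
opening: 0.0533
gripper_force: 64.9
```

Emit:
send_rows --commands '[{"claw": 50, "x": 1, "y": 0, "z": 1, "wx": 0, "wy": 0, "wz": 0}, {"claw": 50, "x": 1, "y": 0, "z": 2, "wx": 0, "wy": 0, "wz": 0}, {"claw": 50, "x": 1, "y": 0, "z": 2, "wx": 0, "wy": 0, "wz": 0}]'

```text
clock: 9.3
tool_pos: [0.566, -0.3273, 0.1756]
orientation: [2.072, 2.359, -0.001]
contact_force: [-5.6, 0.3, 12.2]
opening: 0.0534
gripper_force: 66.7
```

Emit:
send_rows --commands '[{"claw": 72, "x": 0, "y": 0, "z": 0, "wx": 0, "wy": 0, "wz": 0}, {"claw": 72, "x": 0, "y": 0, "z": 0, "wx": 0, "wy": 0, "wz": 0}, {"claw": 72, "x": 0, "y": 0, "z": 0, "wx": 0, "wy": 0, "wz": 0}, {"claw": 72, "x": 0, "y": 0, "z": -20, "wx": 0, "wy": 0, "wz": 0}, {"claw": 72, "x": 0, "y": 0, "z": -70, "wx": 0, "wy": 0, "wz": 0}, {"claw": 72, "x": 0, "y": 0, "z": -120, "wx": 0, "wy": 0, "wz": 0}]'

```text
clock: 9.9
tool_pos: [0.5654, -0.3264, 0.2942]
orientation: [-2.07, -2.36, 0.0]
contact_force: [0.3, -0.2, 0.1]
opening: 0.0717
gripper_force: 0.0
```

```bash
python3 - <<'E'
from h import *
p,q=shot()
for d in finder.cut_out(p,'thin_plate_mid')[:3]: print(round(d['confidence'],2),rect(q,d['region'],.01),np.round(np.argwhere(d['region']).mean(0)[::-1]))
s=r.state();print(s['tool_pos'],move([.4316,-.084,.32],np.radians(12.5)))
E
```

```text
0.58 [ 566.3 -325.9   56.2   56.7    7.5] [324. 237.]
[ 0.56779602 -0.32722868  0.30171292] (array([ 258.7, -103.2,  -21.1]), array([ 0.067,  0.052, -0.629]))
```

Emit:
send_rows --commands '[{"claw": 72, "x": 259, "y": -102, "z": -145, "wx": 0, "wy": 0, "wz": -0.62}, {"claw": 72, "x": 259, "y": -102, "z": -145, "wx": 0, "wy": 0, "wz": -0.62}, {"claw": 72, "x": 259, "y": -102, "z": -20, "wx": 0, "wy": 0, "wz": -0.62}, {"claw": 72, "x": 259, "y": -102, "z": -20, "wx": 0, "wy": 0, "wz": -0.62}, {"claw": 72, "x": 259, "y": -102, "z": -20, "wx": 0, "wy": 0, "wz": -0.62}, {"claw": 72, "x": 259, "y": -102, "z": -20, "wx": 0, "wy": 0, "wz": -0.62}, {"claw": 72, "x": 259, "y": -102, "z": -20, "wx": 0, "wy": 0, "wz": -0.62}, {"claw": 72, "x": 259, "y": -102, "z": -20, "wx": 0, "wy": 0, "wz": -0.62}, {"claw": 72, "x": 259, "y": -102, "z": -20, "wx": 0, "wy": 0, "wz": -0.62}]'

```text
clock: 10.9
tool_pos: [0.4314, -0.084, 0.3139]
orientation: [1.969, 2.447, 0.0]
contact_force: [0.4, -0.0, 0.6]
opening: 0.072
gripper_force: 0.0
```

```bash
python3 - <<'E'
from h import *
p,q=shot();save(p,'w6')
for d in finder.cut_out(p,'loose_v_block_mid')[:3]: print(round(d['confidence'],2),rect(q,d['region'],.036),np.round(np.argwhere(d['region']).mean(0)[::-1]))
s=r.state();print(s['clock'],s['tool_pos'])
for X in([.4316,-.084,.036],): print(np.round(proj(q,X)))
E
```

```text
0.82 [429.4 -81.4  42.9  53.6  11.9] [320. 234.]
0.6 [ 451.4 -161.9   31.3   48.6   17.7] [326. 350.]
11.0 [ 0.43144424 -0.08408912  0.31376845]
[322. 241.]
```

View pics/w6.png

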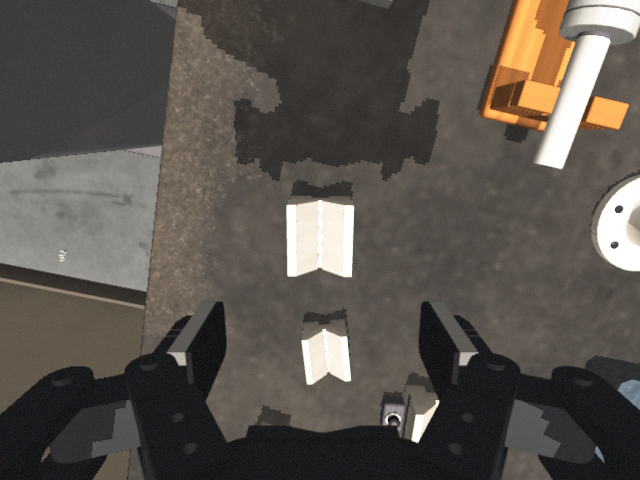

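The picture shows the loose block, top corners (287,206), (354,206), (352,276) and (288,276), squarely under the tool. The look-alike at (326,350) is clear of the fingers.

Emit:
send_rows --commands '[{"claw": 68, "x": 0, "y": -1, "z": 50, "wx": 0, "wy": 0, "wz": 0}, {"claw": 68, "x": 0, "y": -1, "z": 95, "wx": 0, "wy": 0, "wz": 0}, {"claw": 68, "x": 0, "y": -1, "z": 120, "wx": 0, "wy": 0, "wz": 0}, {"claw": 68, "x": 0, "y": -1, "z": 131, "wx": 0, "wy": 0, "wz": 0}, {"claw": 68, "x": 0, "y": -1, "z": 131, "wx": 0, "wy": 0, "wz": 0}, {"claw": 36, "x": 0, "y": -1, "z": 131, "wx": 0, "wy": 0, "wz": 0}, {"claw": 36, "x": 0, "y": -1, "z": 131, "wx": 0, "wy": 0, "wz": 0}, {"claw": 36, "x": 0, "y": -1, "z": 131, "wx": 0, "wy": 0, "wz": 0}, {"claw": 36, "x": 0, "y": -1, "z": 131, "wx": 0, "wy": 0, "wz": 0}, {"claw": 36, "x": 0, "y": -1, "z": 131, "wx": 0, "wy": 0, "wz": 0}, {"claw": 36, "x": 0, "y": -1, "z": 131, "wx": 0, "wy": 0, "wz": 0}, {"claw": 36, "x": 0, "y": -1, "z": 131, "wx": 0, "wy": 0, "wz": 0}]'

```text
clock: 12.2
tool_pos: [0.4309, -0.0836, 0.1843]
orientation: [1.966, 2.446, 0.001]
contact_force: [-1.4, -0.2, 6.3]
opening: 0.0407
gripper_force: 61.2
```

Emit:
send_rows --commands '[{"claw": 36, "x": 0, "y": 0, "z": -15, "wx": 0, "wy": 0, "wz": 0}, {"claw": 36, "x": 0, "y": 0, "z": -50, "wx": 0, "wy": 0, "wz": 0}, {"claw": 36, "x": 0, "y": 0, "z": -100, "wx": 0, "wy": 0, "wz": 0}, {"claw": 36, "x": 0, "y": 0, "z": -120, "wx": 0, "wy": 0, "wz": 0}, {"claw": 36, "x": 0, "y": 0, "z": -120, "wx": 0, "wy": 0, "wz": 0}]'

```text
clock: 12.7
tool_pos: [0.431, -0.0834, 0.3064]
orientation: [1.964, 2.443, 0.003]
contact_force: [-0.2, -0.1, -3.5]
opening: 0.0409
gripper_force: 62.2
```

```bash
python3 - <<'E'
from h import *
p,q=shot();save(p,'w7');s=r.state();print(s['clock'],s['tool_pos'],s['contact_force'])
zt=s['tool_pos'][2]-.1843+.036
for d in finder.cut_out(p,'loose_v_block_mid')[:2]:
    R=rect(q,d['region'],zt);print(round(d['confidence'],2),R,np.round(np.argwhere(d['region']).mean(0)[::-1]))
    m=np.argwhere(d['region']);print(m.min(0),m.max(0))
R=Ro.from_rotvec(s['orientation']).as_matrix();print('yaw',np.degrees(np.arctan2(R[1,1],R[0,1])))
# bright-edge profile: rows along the columns 300..345
g=cv2.cvtColor(p['image'],cv2.COLOR_RGB2GRAY)
pr=lambda x,y:np.round(proj(q,s['tool_pos']+R@np.array([x/1000,y/1000,.1843-.036])),1)
print('expected top corners',[pr(x,y) for x,y in((24,-21.5),(24,21.5),(-24,21.5),(-24,-21.5))])
E
```

```text
12.75 [ 0.43024761 -0.08347663  0.3041297 ] [-0.43504736 -0.68202757 -3.8157282 ]
0.64 [431.1 -79.8  43.2  59.9  12.5] [322. 324.]
[247 255] [408 388]
yaw 12.405630265077724
expected top corners [array([251.4, 276.2]), array([385.4, 276.1]), array([379.4, 403.2]), array([257.9, 403.3])]
```

View pics/w7.png

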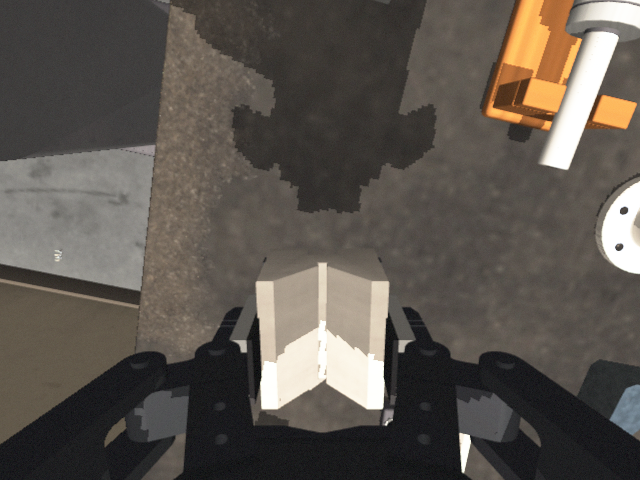

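The block is held level and square, top corners (257,280), (388,280), (384,408) and (260,408).

```bash
python3 - <<'E'
from h import *
s=r.state();print(s['tool_pos']);print(move([.5655,-.3245,.24],np.radians(7.6)))
E
```

```text
[ 0.42972756 -0.08343114  0.30263569]
(array([-264.6,   80.7,   62.9]), array([0.003, 0.007, 0.602]))
```

Emit:
send_rows --commands '[{"claw": 36, "x": -265, "y": 81, "z": 0, "wx": 0, "wy": 0, "wz": 0.6}, {"claw": 36, "x": -265, "y": 81, "z": 0, "wx": 0, "wy": 0, "wz": 0.6}, {"claw": 36, "x": -265, "y": 81, "z": 0, "wx": 0, "wy": 0, "wz": 0.6}, {"claw": 36, "x": -265, "y": 81, "z": 0, "wx": 0, "wy": 0, "wz": 0.6}, {"claw": 36, "x": -265, "y": 81, "z": 0, "wx": 0, "wy": 0, "wz": 0.6}, {"claw": 36, "x": -265, "y": 81, "z": 0, "wx": 0, "wy": 0, "wz": 0.6}, {"claw": 36, "x": -265, "y": 81, "z": 30, "wx": 0, "wy": 0, "wz": 0.6}, {"claw": 36, "x": -265, "y": 81, "z": 63, "wx": 0, "wy": 0, "wz": 0.6}, {"claw": 36, "x": -265, "y": 81, "z": 63, "wx": 0, "wy": 0, "wz": 0.6}, {"claw": 36, "x": -265, "y": 81, "z": 63, "wx": 0, "wy": 0, "wz": 0.6}, {"claw": 36, "x": -265, "y": 81, "z": 63, "wx": 0, "wy": 0, "wz": 0.6}, {"claw": 36, "x": -265, "y": 81, "z": 63, "wx": 0, "wy": 0, "wz": 0.6}]'

```text
clock: 14.0
tool_pos: [0.5667, -0.3248, 0.2416]
orientation: [2.067, 2.362, 0.001]
contact_force: [0.3, 0.4, -3.4]
opening: 0.0408
gripper_force: 62.2
```

```bash
python3 - <<'E'
from h import *
s=r.state();print(s['tool_pos']);print(move([.5655,-.3245,.1943],np.radians(7.6)))
E
```

```text
[ 0.56668196 -0.32480322  0.24156049]
(array([ 0.5, -1.2, 47.3]), array([0.015, 0.012, 0.004]))
```

Emit:
send_rows --commands '[{"claw": 36, "x": 0, "y": -1, "z": 25, "wx": 0, "wy": 0, "wz": 0}, {"claw": 36, "x": 0, "y": -1, "z": 37, "wx": 0, "wy": 0, "wz": 0}, {"claw": 36, "x": 0, "y": -1, "z": 41, "wx": 0, "wy": 0, "wz": 0}, {"claw": 36, "x": 0, "y": -1, "z": 43, "wx": 0, "wy": 0, "wz": 0}, {"claw": 36, "x": 0, "y": -1, "z": 45, "wx": 0, "wy": 0, "wz": 0}, {"claw": 36, "x": 0, "y": -1, "z": 46, "wx": 0, "wy": 0, "wz": 0}, {"claw": 36, "x": 0, "y": -1, "z": 47, "wx": 0, "wy": 0, "wz": 0}, {"claw": 36, "x": 0, "y": -1, "z": 48, "wx": 0, "wy": 0, "wz": 0}, {"claw": 36, "x": 0, "y": -1, "z": 48, "wx": 0, "wy": 0, "wz": 0}, {"claw": 36, "x": 0, "y": -1, "z": 48, "wx": 0, "wy": 0, "wz": 0}]'

```text
clock: 15.0
tool_pos: [0.5655, -0.3249, 0.1944]
orientation: [2.068, 2.363, -0.0]
contact_force: [-8.8, 4.3, 16.1]
opening: 0.0413
gripper_force: 64.7
```

Emit:
send_rows --commands '[{"claw": 36, "x": 0, "y": 0, "z": -1, "wx": 0, "wy": 0, "wz": 0}, {"claw": 62, "x": 0, "y": 0, "z": -1, "wx": 0, "wy": 0, "wz": 0}, {"claw": 62, "x": 0, "y": 0, "z": -1, "wx": 0, "wy": 0, "wz": 0}, {"claw": 62, "x": 0, "y": 0, "z": -1, "wx": 0, "wy": 0, "wz": 0}, {"claw": 62, "x": 0, "y": 0, "z": -1, "wx": 0, "wy": 0, "wz": 0}, {"claw": 62, "x": 0, "y": 0, "z": -25, "wx": 0, "wy": 0, "wz": 0}, {"claw": 62, "x": 0, "y": 0, "z": -70, "wx": 0, "wy": 0, "wz": 0}, {"claw": 62, "x": 40, "y": 0, "z": -110, "wx": 0, "wy": 0, "wz": 0}, {"claw": 62, "x": 50, "y": 0, "z": -110, "wx": 0, "wy": 0, "wz": 0}, {"claw": 62, "x": 50, "y": 0, "z": -110, "wx": 0, "wy": 0, "wz": 0}, {"claw": 62, "x": 50, "y": 0, "z": -110, "wx": 0, "wy": 0, "wz": 0}]'

```text
clock: 16.1
tool_pos: [0.5583, -0.2755, 0.3011]
orientation: [-2.068, -2.364, 0.001]
contact_force: [0.4, -0.0, -0.5]
opening: 0.0619
gripper_force: 0.0
```

```bash
python3 - <<'E'
from h import *
s=r.state();print(s['clock'],s['tool_pos'])
p,q=shot();save(p,'w8')
for n,z in(('loose_v_block',.046),('fixed_v_block',.036)):
  for d in finder.cut_out(p,n+'_mid')[:2]: print(n,round(d['confidence'],2),rect(q,d['region'],z),np.round(np.argwhere(d['region']).mean(0)[::-1]))
im=cv2.imread('pics/w8.png')
print([np.round(proj(q,X)) for X in([.5517,-.2182,.036],[.5661,-.3252,.046])])
A=cv2.resize(im[:300,200:450],(600,720)[:2] if 0 else (500,600),interpolation=cv2.INTER_CUBIC);cv2.imwrite('pics/c8.png',A)
E
```

```text
16.1 [ 0.55826598 -0.27550882  0.30105035]
loose_v_block 0.77 [ 464.7 -176.6   36.1   37.9   18. ] [168.  46.]
loose_v_block 0.71 [ 564.8 -318.9   42.9   61.3    7.6] [324. 316.]
fixed_v_block 0.64 [ 551.  -218.7   70.3   48.1    7.7] [323. 149.]
[array([325., 150.]), array([324., 329.])]
```

Emit:
send_rows --commands '[{"claw": 62, "x": 358, "y": 34, "z": -25, "wx": 0, "wy": 0, "wz": 0.6}, {"claw": 62, "x": 358, "y": 34, "z": -25, "wx": 0, "wy": 0, "wz": 0.6}, {"claw": 62, "x": 358, "y": 34, "z": -25, "wx": 0, "wy": 0, "wz": 0.6}, {"claw": 62, "x": 358, "y": 34, "z": -25, "wx": 0, "wy": 0, "wz": 0.6}, {"claw": 62, "x": 358, "y": 34, "z": -25, "wx": 0, "wy": 0, "wz": 0.6}, {"claw": 62, "x": 358, "y": 34, "z": -25, "wx": 0, "wy": 0, "wz": 0.6}, {"claw": 62, "x": 358, "y": 34, "z": -25, "wx": 0, "wy": 0, "wz": 0.6}, {"claw": 62, "x": 358, "y": 34, "z": -25, "wx": 0, "wy": 0, "wz": 0.6}, {"claw": 62, "x": 358, "y": 34, "z": -25, "wx": 0, "wy": 0, "wz": 0.6}, {"claw": 62, "x": 358, "y": 34, "z": -25, "wx": 0, "wy": 0, "wz": 0.6}, {"claw": 62, "x": 358, "y": 34, "z": -25, "wx": 0, "wy": 0, "wz": 0.6}]'

```text
clock: 17.35
tool_pos: [0.5451, 0.0816, 0.3262]
orientation: [-2.17, -2.272, 0.002]
contact_force: [0.4, -0.8, 0.2]
opening: 0.0621
gripper_force: 0.0
```

```bash
python3 - <<'E'
from h import *
s=r.state();print(s['clock'],s['tool_pos'],np.round(s['joint_positions'],2))
p,q=shot();save(p,'w9')
for n,z in(('spindle',.048),):
  for d in finder.cut_out(p,n+'_mid')[:2]: print(n,round(d['confidence'],2),rect(q,d['region'],z),np.round(np.argwhere(d['region']).mean(0)[::-1]))
print(np.round(proj(q,[.545,.085,.048])))
E
```

```text
17.35 [0.54510744 0.08163229 0.32615017] [ 0.28  0.29 -0.6   1.73  0.17  1.18 -0.32]
spindle 0.81 [5.483e+02 7.800e+01 3.620e+01 1.816e+02 2.000e-01] [329. 214.]
[323. 236.]
```

View pics/w9.png

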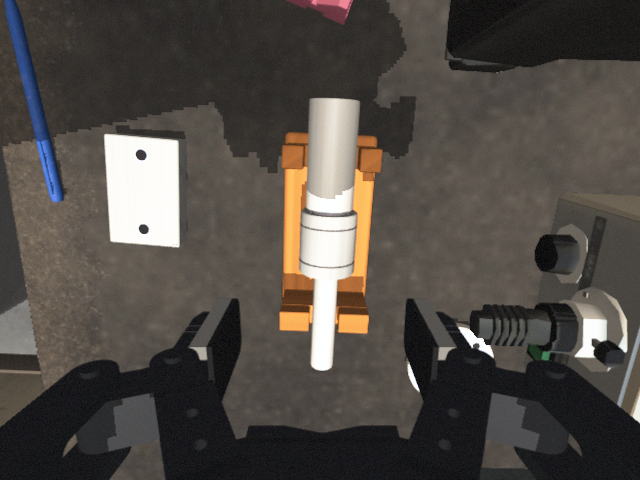

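The picture shows the spindle lying in the orange rest: thick end at (334,101), shoulder at (328,242), thin end at (321,367). The fingers straddle it freely.

```bash
python3 - <<'E'
from h import *
p,q=shot()
a=unproj(q,(334,101),.048);b=unproj(q,(321.5,368),.048);sh=unproj(q,(328.3,241),.048)
u=(a-b)/np.linalg.norm(a-b);print(a,b,np.linalg.norm(a-b),np.degrees(np.arctan2(u[1],u[0])))
print('mid',a-u*.086,b+u*.090,sh)
d=finder.cut_out(p,'spindle_mid')[0]['region']
for y in range(105,370,6):
    c=np.flatnonzero(d[y]); 
    if len(c): A=unproj(q,(c[0],y),.048);B=unproj(q,(c[-1],y),.048);print(y,c[0],c[-1],np.round((A+B)[:2]*500,1),round((B-A)[0]*1000,1))
E
```

```text
[0.54773211 0.1675365  0.048     ] [ 0.54874219 -0.01152592  0.048     ] 0.1790652723149292 90.32319825272893
mid [0.54821722 0.08153787 0.048     ] [0.54823451 0.07847265 0.048     ] [0.54876389 0.08222381 0.048     ]
105 310 359 [548.1 165.3] 28.8
111 310 359 [548.3 162. ] 28.9
117 309 359 [548.2 158.6] 29.6
123 309 358 [548.1 155.2] 29.1
129 309 358 [548.3 151.8] 29.2
135 309 357 [548.2 148.3] 28.7
141 309 357 [548.4 144.8] 28.9
147 308 356 [548.  141.3] 29.0
153 308 356 [548.2 137.7] 29.1
159 308 356 [548.4 134.2] 29.2
165 308 355 [548.2 130.6] 28.7
171 308 355 [548.4 126.9] 28.8
177 307 354 [548.  123.2] 29.0
183 307 354 [548.2 119.6] 29.1
189 307 354 [548.4 115.8] 29.2
195 307 353 [548.3 112.1] 28.7
201 307 353 [548.5 108.3] 28.8
207 306 353 [548.4 104.5] 29.6
213 301 356 [547.9 100.6] 34.7
219 301 357 [548.5  96.7] 35.5
225 300 356 [548.   92.8] 35.7
231 300 356 [548.2  88.9] 35.8
237 300 356 [548.4  84.9] 36.0
243 300 355 [548.3  80.9] 35.5
249 300 355 [548.5  76.8] 35.6
255 300 354 [548.4  72.7] 35.1
261 300 354 [548.6  68.6] 35.3
267 299 353 [548.2  64.4] 35.5
273 302 352 [549.   60.3] 33.0
279 313 342 [549.6  56.1] 19.2
285 314 337 [548.5  51.7] 15.3
291 314 337 [548.7  47.4] 15.4
297 313 336 [548.2  43.1] 15.4
303 313 336 [548.4  38.7] 15.5
309 313 336 [548.6  34.3] 15.6
315 313 335 [548.5  29.8] 15.0
321 312 335 [548.4  25.3] 15.7
327 312 335 [548.6  20.7] 15.8
333 312 334 [548.5  16.1] 15.2
339 312 334 [548.7  11.5] 15.2
345 311 333 [548.2   6.8] 15.3
351 311 333 [548.5   2.1] 15.4
357 311 333 [548.7  -2.7] 15.5
363 311 332 [548.6  -7.5] 14.8
369 316 328 [549.1 -12.3] 8.5
```

```bash
python3 - <<'E'
from h import *
s=r.state();print(s['tool_pos']);print(move([.5483,.0815,.201],np.radians(0.3)))
E
```

```text
[0.5448786  0.08291738 0.32659809]
(array([ -1.5,   3.4, 125.6]), array([-0.001,  0.002,  0.303]))
```

Emit:
send_rows --commands '[{"claw": 62, "x": -1.5, "y": 3.5, "z": 40, "wx": 0, "wy": 0, "wz": 0.3}, {"claw": 62, "x": -1.5, "y": 3.5, "z": 75, "wx": 0, "wy": 0, "wz": 0.3}, {"claw": 62, "x": -1.5, "y": 3.5, "z": 105, "wx": 0, "wy": 0, "wz": 0.3}, {"claw": 62, "x": -1.5, "y": 3.5, "z": 120, "wx": 0, "wy": 0, "wz": 0.3}, {"claw": 62, "x": -1.5, "y": 3.5, "z": 125, "wx": 0, "wy": 0, "wz": 0.3}, {"claw": 62, "x": -1.5, "y": 3.5, "z": 125, "wx": 0, "wy": 0, "wz": 0.3}, {"claw": 62, "x": -1.5, "y": 3.5, "z": 125, "wx": 0, "wy": 0, "wz": 0.3}]'

```text
clock: 18.25
tool_pos: [0.5489, 0.0828, 0.2031]
orientation: [2.212, 2.229, 0.003]
contact_force: [0.3, 0.0, 0.4]
opening: 0.0621
gripper_force: 0.0
```

Emit:
send_rows --commands '[{"claw": 28, "x": -1, "y": -0.5, "z": 1, "wx": 0, "wy": 0, "wz": 0}, {"claw": 28, "x": -1, "y": -0.5, "z": 1, "wx": 0, "wy": 0, "wz": 0}, {"claw": 28, "x": -1, "y": -0.5, "z": 1, "wx": 0, "wy": 0, "wz": 0}, {"claw": 28, "x": -1, "y": -0.5, "z": 1, "wx": 0, "wy": 0, "wz": 0}, {"claw": 28, "x": -1, "y": -0.5, "z": 1, "wx": 0, "wy": 0, "wz": 0}, {"claw": 28, "x": -1, "y": -0.5, "z": 1, "wx": 0, "wy": 0, "wz": 0}, {"claw": 28, "x": -1, "y": -0.5, "z": 1, "wx": 0, "wy": 0, "wz": 0}]'

```text
clock: 18.95
tool_pos: [0.5481, 0.0816, 0.2018]
orientation: [2.213, 2.228, 0.001]
contact_force: [-2.1, -1.3, 6.4]
opening: 0.0346
gripper_force: 59.0
```

Emit:
send_rows --commands '[{"claw": 28, "x": 0, "y": 0, "z": -5, "wx": 0, "wy": 0, "wz": 0}, {"claw": 28, "x": 0, "y": 0, "z": -20, "wx": 0, "wy": 0, "wz": 0}, {"claw": 28, "x": 0, "y": 0, "z": -50, "wx": 0, "wy": 0, "wz": 0}, {"claw": 28, "x": 0, "y": 0, "z": -90, "wx": 0, "wy": 0, "wz": 0}, {"claw": 28, "x": 0, "y": 0, "z": -100, "wx": 0, "wy": 0, "wz": 0}, {"claw": 28, "x": 0, "y": 0, "z": -100, "wx": 0, "wy": 0, "wz": 0}, {"claw": 28, "x": 0, "y": 0, "z": -100, "wx": 0, "wy": 0, "wz": 0}]'

```text
clock: 19.65
tool_pos: [0.5472, 0.0814, 0.2994]
orientation: [-2.213, -2.229, 0.003]
contact_force: [-0.3, 0.3, -6.6]
opening: 0.0342
gripper_force: 61.3
```

```bash
python3 - <<'E'
from h import *
s=r.state();print(s['clock'],s['tool_pos'],s['moment'],s['opening'])
p,q=shot();save(p,'w10')
zt=s['tool_pos'][2]-.202+.048
d=finder.cut_out(p,'spindle_mid')[0]['region'];a=np.argwhere(d);print(a.min(0),a.max(0))
R=Ro.from_rotvec(s['orientation']).as_matrix()
for y in range(a.min(0)[0],a.max(0)[0],10):
    c=np.flatnonzero(d[y]); 
    if len(c): A=unproj(q,(c[0],y),zt);B=unproj(q,(c[-1],y),zt);m=R.T@((A+B)/2-s['tool_pos']);print(y,c[0],c[-1],np.round(m[:2]*1000,1),round((B-A)[0]*1000,1))
E
```

```text
19.65 [0.54722382 0.08137638 0.29938815] [-0.02929157  0.03004769 -0.02187712] 0.034170694042086475
[ 60 268] [431 377]
60 312 332 [88.6 -0.1] 5.7
70 272 375 [86.   0.3] 29.5
80 272 375 [83.3  0.3] 29.7
90 272 375 [80.6  0.3] 29.9
100 272 374 [77.9  0.2] 29.8
110 272 374 [75.1  0.2] 30.0
120 273 374 [72.3  0.3] 29.9
130 273 373 [69.5  0.2] 29.8
140 273 373 [66.6  0.2] 30.0
150 275 372 [63.6  0.3] 29.3
160 274 372 [60.7  0.2] 29.8
170 275 372 [57.7  0.3] 29.7
180 275 371 [54.6  0.2] 29.6
190 275 371 [51.5  0.2] 29.8
200 275 371 [48.4  0.2] 30.0
210 275 370 [45.2  0. ] 29.9
220 275 370 [42.  0.] 30.1
230 276 369 [38.7  0. ] 29.7
240 276 369 [35.4  0. ] 29.9
250 277 369 [32.   0.2] 29.8
260 277 368 [28.6  0. ] 29.7
270 277 368 [25.2  0. ] 29.9
280 274 372 [21.7  0.2] 32.4
290 268 377 [18.1  0.1] 36.4
300 269 376 [14.5  0.1] 36.0
310 269 376 [10.8  0.1] 36.2
320 270 374 [ 7.1 -0.1] 35.5
330 270 374 [ 3.3 -0.1] 35.7
340 271 374 [-0.6  0.1] 35.7
350 272 373 [-4.5  0.1] 35.3
360 272 373 [-8.4  0.1] 35.5
370 272 372 [-12.5  -0.1] 35.5
380 271 373 [-16.5  -0.1] 36.5
390 272 372 [-20.7  -0.1] 36.0
400 276 368 [-24.9  -0.1] 33.4
410 285 359 [-29.2  -0.1] 27.1
420 300 343 [-33.6  -0.3] 15.9
430 314 328 [-38.   -0.5] 5.2
```

```bash
python3 - <<'E'
from h import *
s=r.state();print(s['tool_pos']);print(move([.5587,-.2715,.235],np.radians(7.5)))
E
```

```text
[0.54713691 0.08140879 0.29877066]
(array([-353. ,    9.1,   63.9]), array([-0.023,  0.001, -0.884]))
```

Emit:
send_rows --commands '[{"claw": 28, "x": -25, "y": 0, "z": 0, "wx": 0, "wy": 0, "wz": -0.1}, {"claw": 28, "x": -65, "y": 2, "z": 0, "wx": 0, "wy": 0, "wz": -0.2}, {"claw": 28, "x": -110, "y": 4, "z": 0, "wx": 0, "wy": 0, "wz": -0.35}, {"claw": 28, "x": -155, "y": 6, "z": 0, "wx": 0, "wy": 0, "wz": -0.5}, {"claw": 28, "x": -200, "y": 8, "z": 0, "wx": 0, "wy": 0, "wz": -0.65}, {"claw": 28, "x": -245, "y": 9, "z": 0, "wx": 0, "wy": 0, "wz": -0.8}, {"claw": 28, "x": -290, "y": 9, "z": 0, "wx": 0, "wy": 0, "wz": -0.88}, {"claw": 28, "x": -325, "y": 9, "z": 0, "wx": 0, "wy": 0, "wz": -0.88}, {"claw": 28, "x": -345, "y": 9, "z": 0, "wx": 0, "wy": 0, "wz": -0.88}, {"claw": 28, "x": -353, "y": 9, "z": 20, "wx": 0, "wy": 0, "wz": -0.88}, {"claw": 28, "x": -353, "y": 9, "z": 45, "wx": 0, "wy": 0, "wz": -0.88}, {"claw": 28, "x": -353, "y": 9, "z": 60, "wx": 0, "wy": 0, "wz": -0.88}, {"claw": 28, "x": -353, "y": 9, "z": 64, "wx": 0, "wy": 0, "wz": -0.88}, {"claw": 28, "x": -353, "y": 9, "z": 64, "wx": 0, "wy": 0, "wz": -0.88}, {"claw": 28, "x": -353, "y": 9, "z": 64, "wx": 0, "wy": 0, "wz": -0.88}]'

```text
clock: 21.25
tool_pos: [0.5599, -0.2711, 0.2376]
orientation: [2.071, 2.361, 0.001]
contact_force: [-0.5, -0.6, -5.8]
opening: 0.0343
gripper_force: 61.0
```

```bash
python3 - <<'E'
from h import *
s=r.state();print(s['tool_pos'],s['contact_force']);print(move([.5587,-.2715,.196],np.radians(7.5)))
p,q=shot();save(p,'w11')
d=finder.cut_out(p,'spindle_mid')[:1];zt=s['tool_pos'][2]-.202+.048
for d in d:
  m=d['region'];a=np.argwhere(m)
  for y in(a.min(0)[0]+15,200,260):
    c=np.flatnonzero(m[y]);A=unproj(q,(c[0],y),zt);B=unproj(q,(c[-1],y),zt);print(y,np.round((A+B)[:2]*500,1))
  print(rect(q,m,zt))
for d in finder.cut_out(p,'fixed_v_block_mid')[:2]: print(d['confidence'],rect(q,d['region'],.036))
E
```

```text
[ 0.55989879 -0.27105384  0.23764403] [-0.47200224 -0.58379128 -5.81785698]
(array([-0.3, -1.3, 41.6]), array([ 0.008,  0.004, -0.001]))
75 [ 549.2 -187.1]
200 [ 554.  -223.1]
260 [ 556.4 -242.7]
[ 556.7 -246.3   36.9  127.1    7.3]
```

Emit:
send_rows --commands '[{"claw": 28, "x": 0, "y": -1.5, "z": 15, "wx": 0, "wy": 0, "wz": 0}, {"claw": 28, "x": 0, "y": -1.5, "z": 25, "wx": 0, "wy": 0, "wz": 0}, {"claw": 28, "x": 0, "y": -1.5, "z": 32, "wx": 0, "wy": 0, "wz": 0}, {"claw": 28, "x": 0, "y": -1.5, "z": 35, "wx": 0, "wy": 0, "wz": 0}, {"claw": 28, "x": 0, "y": -1.5, "z": 37, "wx": 0, "wy": 0, "wz": 0}, {"claw": 28, "x": 0, "y": -1.5, "z": 38, "wx": 0, "wy": 0, "wz": 0}, {"claw": 28, "x": 0, "y": -1.5, "z": 39, "wx": 0, "wy": 0, "wz": 0}, {"claw": 28, "x": 0, "y": -1.5, "z": 40, "wx": 0, "wy": 0, "wz": 0}, {"claw": 28, "x": 0, "y": -1.5, "z": 40, "wx": 0, "wy": 0, "wz": 0}, {"claw": 28, "x": 0, "y": -1.5, "z": 40, "wx": 0, "wy": 0, "wz": 0}]'

```text
clock: 22.4
tool_pos: [0.5581, -0.2715, 0.197]
orientation: [2.072, 2.361, 0.0]
contact_force: [0.8, 0.5, -5.2]
opening: 0.0345
gripper_force: 61.2
```

Emit:
send_rows --commands '[{"claw": 28, "x": 0, "y": 0, "z": 0.7, "wx": 0, "wy": 0, "wz": 0}, {"claw": 28, "x": 0, "y": 0, "z": 1.4, "wx": 0, "wy": 0, "wz": 0}, {"claw": 28, "x": 0, "y": 0, "z": 1.4, "wx": 0, "wy": 0, "wz": 0}]'

```text
clock: 22.7
tool_pos: [0.5583, -0.2714, 0.1963]
orientation: [2.071, 2.361, 0.0]
contact_force: [-1.2, 0.5, 3.7]
opening: 0.0346
gripper_force: 62.1
```

Emit:
send_rows --commands '[{"claw": 28, "x": 0, "y": 0, "z": 0.5, "wx": 0, "wy": 0, "wz": 0}, {"claw": 28, "x": 0, "y": 0, "z": 0.5, "wx": 0, "wy": 0, "wz": 0}, {"claw": 56, "x": 0, "y": 0, "z": 0.5, "wx": 0, "wy": 0, "wz": 0}, {"claw": 56, "x": 0, "y": 0, "z": 0.5, "wx": 0, "wy": 0, "wz": 0}, {"claw": 56, "x": 0, "y": 0, "z": 0.5, "wx": 0, "wy": 0, "wz": 0}, {"claw": 56, "x": 0, "y": 0, "z": 0.5, "wx": 0, "wy": 0, "wz": 0}, {"claw": 56, "x": 0, "y": 0, "z": -25, "wx": 0, "wy": 0, "wz": 0}, {"claw": 56, "x": 0, "y": 0, "z": -70, "wx": 0, "wy": 0, "wz": 0}, {"claw": 56, "x": 0, "y": 0, "z": -120, "wx": 0, "wy": 0, "wz": 0}, {"claw": 56, "x": 0, "y": 0, "z": -140, "wx": 0, "wy": 0, "wz": 0}, {"claw": 56, "x": 0, "y": 0, "z": -140, "wx": 0, "wy": 0, "wz": 0}, {"claw": 56, "x": 0, "y": 0, "z": -140, "wx": 0, "wy": 0, "wz": 0}]'

```text
clock: 23.9
tool_pos: [0.5578, -0.2714, 0.3351]
orientation: [2.072, 2.361, -0.0]
contact_force: [-0.1, -0.2, -0.7]
opening: 0.0561
gripper_force: 0.0
```

```bash
python3 - <<'E'
from h import *
s=r.state();print(s['clock'],s['tool_pos'])
p,q=shot();save(p,'w12')
m=finder.cut_out(p,'spindle_mid')[0]['region'];a=np.argwhere(m)
for y in range(a.min(0)[0],a.max(0)[0]+1,8):
    c=np.flatnonzero(m[y]);A=unproj(q,(c[0],y),.0422);B=unproj(q,(c[-1],y),.0422);print(y,c[0],c[-1],np.round((A+B)[:2]*500,1),round((B-A)[0]*1e3,1))
for n,z in(('loose_v_block',.046),('fixed_v_block',.036),('setup_block',.051)):
  for d in finder.cut_out(p,n+'_mid')[:3]: print(n,round(d['confidence'],2),rect(q,d['region'],z),np.round(np.argwhere(d['region']).mean(0)[::-1]))
print(move([.4268,-.295,.33],np.radians(-12)))
E
```

```text
23.9 [ 0.55778996 -0.27143561  0.33509866]
99 326 342 [ 553.6 -184. ] 9.8
107 300 346 [ 547.5 -189.5] 28.4
115 300 346 [ 548.1 -194.2] 28.6
123 300 346 [ 548.8 -199. ] 28.7
131 300 346 [ 549.4 -203.8] 28.9
139 300 346 [ 550.  -208.6] 29.0
147 301 346 [ 551.  -213.5] 28.5
155 301 346 [ 551.7 -218.5] 28.7
163 301 346 [ 552.3 -223.5] 28.8
171 301 346 [ 553.  -228.6] 29.0
179 301 345 [ 553.3 -233.7] 28.5
187 301 345 [ 554.  -238.9] 28.7
195 301 346 [ 555.1 -244.1] 29.5
203 301 346 [ 555.8 -249.4] 29.7
211 297 350 [ 556.5 -254.8] 35.1
219 297 349 [ 556.8 -260.2] 34.6
227 297 350 [ 557.9 -265.7] 35.5
235 297 350 [ 558.6 -271.2] 35.7
243 298 349 [ 559.4 -276.8] 34.6
251 298 349 [ 560.1 -282.5] 34.8
259 297 349 [ 560.6 -288.3] 35.7
267 301 345 [ 561.3 -294.1] 30.3
275 312 334 [ 562.1 -300. ] 15.3
283 313 334 [ 563.2 -305.9] 14.7
291 313 334 [ 564.  -311.9] 14.7
299 313 334 [ 564.8 -318. ] 14.8
307 313 334 [ 565.6 -324.1] 14.9
315 313 334 [ 566.5 -330.4] 15.0
323 313 334 [ 567.3 -336.7] 15.1
331 313 335 [ 568.5 -343. ] 15.9
339 313 334 [ 569.  -349.5] 15.3
347 313 334 [ 569.9 -356.1] 15.4
355 314 333 [ 570.8 -362.7] 14.0
loose_v_block 0.94 [ 550.9 -321.7   13.1   57.4    6.2] [323. 303.]
loose_v_block 0.88 [ 463.4 -175.9   36.8   38.2   18.2] [186.  63.]
fixed_v_block 0.67 [ 526.3 -221.7   20.3   47.     6.6] [323. 152.]
setup_block 0.85 [ 431.4 -292.1   88.6   40.6   77.8] [129. 241.]
(array([  -6.4, -132.8,    4.3]), array([-0.012, -0.006,  2.434]))
```

Emit:
send_rows --commands '[{"claw": 56, "x": -6, "y": -133, "z": 4, "wx": 0, "wy": 0, "wz": 2.44}, {"claw": 56, "x": -6, "y": -133, "z": 4, "wx": 0, "wy": 0, "wz": 2.44}, {"claw": 56, "x": -6, "y": -133, "z": 4, "wx": 0, "wy": 0, "wz": 2.44}, {"claw": 56, "x": -6, "y": -133, "z": 4, "wx": 0, "wy": 0, "wz": 2.44}, {"claw": 56, "x": -6, "y": -133, "z": 4, "wx": 0, "wy": 0, "wz": 2.44}, {"claw": 56, "x": -6, "y": -133, "z": 4, "wx": 0, "wy": 0, "wz": 2.44}, {"claw": 56, "x": -6, "y": -133, "z": 4, "wx": 0, "wy": 0, "wz": 2.44}]'

```text
clock: 24.85
tool_pos: [0.4278, -0.2941, 0.3311]
orientation: [-2.44, -1.978, -0.001]
contact_force: [0.2, 1.2, 0.3]
opening: 0.0559
gripper_force: 0.0
```

```bash
python3 - <<'E'
from h import *
s=r.state();print(s['clock'],s['tool_pos'])
p,q=shot();save(p,'w13')
R=Ro.from_rotvec(s['orientation']).as_matrix();print('yaw',np.degrees(np.arctan2(R[1,1],R[0,1])))
for d in finder.cut_out(p,'setup_block_mid')[:1]:
  m=d['region'];a=np.argwhere(m);print(d['confidence'],rect(q,m,.051),a.min(0),a.max(0))
  for y in range(a.min(0)[0],a.max(0)[0]+1,12):
    c=np.flatnonzero(m[y]);A=unproj(q,(c[0],y),.051);B=unproj(q,(c[-1],y),.051);print(y,c[0],c[-1],np.round((A+B)[:2]*500,1),round((B-A)[0]*1e3,1))
im=cv2.imread('pics/w13.png');print([np.round(proj(q,X)) for X in([.4268,-.295,.051],)])
cv2.imwrite('pics/c13.png',cv2.resize(im[100:400,180:480],(600,600),interpolation=cv2.INTER_CUBIC))
E
```

```text
24.85 [ 0.42782316 -0.29409114  0.3311407 ]
yaw -11.9446627169067
0.74 [ 423.6 -294.6   81.1   25.8   78.3] [180 295] [300 336]
180 300 333 [ 432.4 -255.1] 20.1
192 296 335 [ 430.2 -262.3] 23.9
204 296 336 [ 428.9 -269.8] 24.8
216 296 336 [ 427.3 -277.4] 25.0
228 296 335 [ 425.3 -285. ] 24.6
240 297 335 [ 423.9 -292.9] 24.1
252 297 335 [ 422.2 -300.9] 24.3
264 297 335 [ 420.5 -309. ] 24.6
276 297 335 [ 418.7 -317.3] 24.8
288 298 334 [ 416.9 -325.7] 23.7
300 312 330 [ 418.4 -334.9] 11.9
[array([321., 242.])]
```

View pics/c13.png

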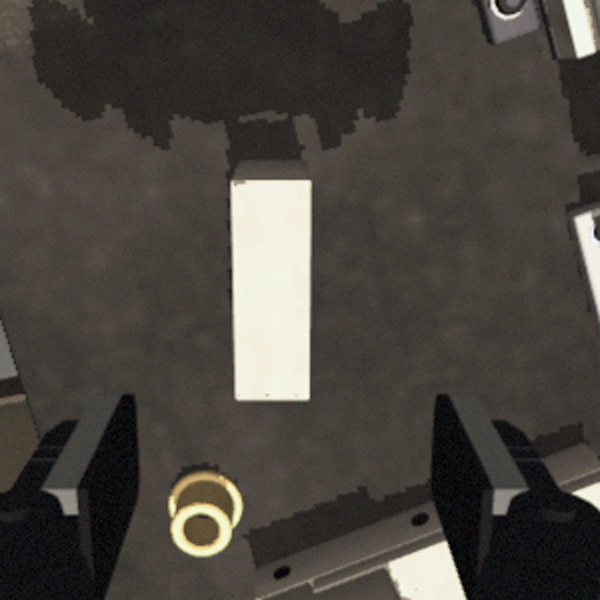

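The picture shows the set-up block's top face at crop (231..311, 180..401), aligned with the fingers. The bushing at crop (205,515) and the vise are out of the pads' way.

```bash
python3 - <<'E'
from h import *
p,q=shot();c,i=quad(q,[(295.5,190),(335.5,190),(334.5,300.5),(298,300.5)],.051);print(c,i)
print(move([c[0]/1e3,c[1]/1e3,.187],np.radians(i[2]-90)))
E
```

```text
[ 422.5 -298. ] [ 75.1  24.9  78.2 -11.9]
(array([ -4.7,  -4. , 144.1]), array([-0.001, -0.003, -0.023]))
```

Emit:
send_rows --commands '[{"claw": 56, "x": -4.5, "y": -4, "z": 50, "wx": 0, "wy": 0, "wz": 0}, {"claw": 56, "x": -4.5, "y": -4, "z": 90, "wx": 0, "wy": 0, "wz": 0}, {"claw": 56, "x": -4.5, "y": -4, "z": 125, "wx": 0, "wy": 0, "wz": 0}, {"claw": 56, "x": -4.5, "y": -4, "z": 140, "wx": 0, "wy": 0, "wz": 0}, {"claw": 56, "x": -4.5, "y": -4, "z": 144, "wx": 0, "wy": 0, "wz": 0}, {"claw": 56, "x": -4.5, "y": -4, "z": 144, "wx": 0, "wy": 0, "wz": 0}, {"claw": 18, "x": -4.5, "y": -4, "z": 144, "wx": 0, "wy": 0, "wz": 0}, {"claw": 18, "x": -4.5, "y": -4, "z": 144, "wx": 0, "wy": 0, "wz": 0}, {"claw": 18, "x": -4.5, "y": -4, "z": 144, "wx": 0, "wy": 0, "wz": 0}, {"claw": 18, "x": -4.5, "y": -4, "z": 144, "wx": 0, "wy": 0, "wz": 0}, {"claw": 18, "x": -4.5, "y": -4, "z": 144, "wx": 0, "wy": 0, "wz": 0}, {"claw": 18, "x": -4.5, "y": -4, "z": 144, "wx": 0, "wy": 0, "wz": 0}, {"claw": 18, "x": -4.5, "y": -4, "z": 144, "wx": 0, "wy": 0, "wz": 0}]'

```text
clock: 26.3
tool_pos: [0.4225, -0.2986, 0.1889]
orientation: [2.441, 1.974, 0.001]
contact_force: [-1.3, 1.9, 7.4]
opening: 0.0249
gripper_force: 60.7
```

Emit:
send_rows --commands '[{"claw": 18, "x": 0, "y": 0, "z": -10, "wx": 0, "wy": 0, "wz": 0}, {"claw": 18, "x": 0, "y": 0, "z": -40, "wx": 0, "wy": 0, "wz": 0}, {"claw": 18, "x": 0, "y": 0, "z": -85, "wx": 0, "wy": 0, "wz": 0}, {"claw": 18, "x": 0, "y": 0, "z": -120, "wx": 0, "wy": 0, "wz": 0}, {"claw": 18, "x": 0, "y": 0, "z": -130, "wx": 0, "wy": 0, "wz": 0}, {"claw": 18, "x": 0, "y": 0, "z": -130, "wx": 0, "wy": 0, "wz": 0}]'

```text
clock: 26.9
tool_pos: [0.422, -0.2982, 0.3183]
orientation: [2.441, 1.974, 0.0]
contact_force: [-0.0, 0.2, -7.4]
opening: 0.025
gripper_force: 60.7
```

```bash
python3 - <<'E'
from h import *
s=r.state();print(s['clock'],s['tool_pos'],s['moment'])
p,q=shot();save(p,'w14')
R=Ro.from_rotvec(s['orientation']).as_matrix();yaw=np.degrees(np.arctan2(R[1,1],R[0,1]));print('yaw',yaw)
for d in finder.cut_out(p,'setup_block_mid')[:1]:
  m=d['region'];a=np.argwhere(m);print(d['confidence'],rect(q,m,s['tool_pos'][2]-.187+.051),a.min(0),a.max(0))
T=lambda x,y:np.round(proj(q,s['tool_pos']+R@np.array([x/1e3,y/1e3,.187-.051])))
print('expected top',[T(*v) for v in((37.5,-13),(37.5,13),(-37.5,13),(-37.5,-13))])
print(move([.5414,-.143,.24],np.radians(7.5)))
E
```

```text
26.9 [ 0.42201416 -0.29822401  0.31833394] [ 0.00838642  0.01085772 -0.02067739]
yaw -12.05674450349631
0.64 [ 425.  -285.4   71.5   25.    78.1] [209 278] [430 366]
expected top [array([276., 250.]), array([369., 250.]), array([362., 468.]), array([283., 468.])]
(array([176.5,  85.3,  75.4]), array([-0.017, -0.01 , -2.445]))
```

Emit:
send_rows --commands '[{"claw": 18, "x": 176, "y": 85, "z": 0, "wx": 0, "wy": 0, "wz": -2.44}, {"claw": 18, "x": 176, "y": 85, "z": 0, "wx": 0, "wy": 0, "wz": -2.44}, {"claw": 18, "x": 176, "y": 85, "z": 0, "wx": 0, "wy": 0, "wz": -2.44}, {"claw": 18, "x": 176, "y": 85, "z": 0, "wx": 0, "wy": 0, "wz": -2.44}, {"claw": 18, "x": 176, "y": 85, "z": 0, "wx": 0, "wy": 0, "wz": -2.44}, {"claw": 18, "x": 176, "y": 85, "z": 20, "wx": 0, "wy": 0, "wz": -2.44}, {"claw": 18, "x": 176, "y": 85, "z": 45, "wx": 0, "wy": 0, "wz": -2.44}, {"claw": 18, "x": 176, "y": 85, "z": 50, "wx": 0, "wy": 0, "wz": -2.44}, {"claw": 18, "x": 176, "y": 85, "z": 50, "wx": 0, "wy": 0, "wz": -2.44}, {"claw": 18, "x": 176, "y": 85, "z": 50, "wx": 0, "wy": 0, "wz": -2.44}]'

```text
clock: 28.0
tool_pos: [0.542, -0.1439, 0.2676]
orientation: [-2.072, -2.361, -0.0]
contact_force: [0.3, 0.4, -6.4]
opening: 0.025
gripper_force: 61.4
```

```bash
python3 - <<'E'
from h import *
s=r.state();print(s['tool_pos'])
print(move([.5414,-.143,.1889],np.radians(7.5)))
E
```

```text
[ 0.54200625 -0.14388102  0.26758927]
(array([ 0.9, -0.5, 78.7]), array([ 0.001, -0.002, -0.004]))
```

Emit:
send_rows --commands '[{"claw": 18, "x": 1, "y": -0.5, "z": 30, "wx": 0, "wy": 0, "wz": 0}, {"claw": 18, "x": 1, "y": -0.5, "z": 55, "wx": 0, "wy": 0, "wz": 0}, {"claw": 18, "x": 1, "y": -0.5, "z": 68, "wx": 0, "wy": 0, "wz": 0}, {"claw": 18, "x": 1, "y": -0.5, "z": 73, "wx": 0, "wy": 0, "wz": 0}, {"claw": 18, "x": 1, "y": -0.5, "z": 75, "wx": 0, "wy": 0, "wz": 0}, {"claw": 18, "x": 1, "y": -0.5, "z": 76, "wx": 0, "wy": 0, "wz": 0}, {"claw": 18, "x": 1, "y": -0.5, "z": 77, "wx": 0, "wy": 0, "wz": 0}, {"claw": 18, "x": 1, "y": -0.5, "z": 78, "wx": 0, "wy": 0, "wz": 0}, {"claw": 18, "x": 1, "y": -0.5, "z": 79, "wx": 0, "wy": 0, "wz": 0}, {"claw": 18, "x": 1, "y": -0.5, "z": 79, "wx": 0, "wy": 0, "wz": 0}]'

```text
clock: 29.0
tool_pos: [0.5415, -0.143, 0.189]
orientation: [2.072, 2.361, 0.0]
contact_force: [-2.9, 0.3, 1.3]
opening: 0.0247
gripper_force: 62.6
```

Contact made (from −7 N to +1 N); releasing and retreating.

Emit:
send_rows --commands '[{"claw": 18, "x": 0, "y": 0, "z": 0.5, "wx": 0, "wy": 0, "wz": 0}, {"claw": 50, "x": 0, "y": 0, "z": 0, "wx": 0, "wy": 0, "wz": 0}, {"claw": 50, "x": 0, "y": 0, "z": 0, "wx": 0, "wy": 0, "wz": 0}, {"claw": 50, "x": 0, "y": 0, "z": 0, "wx": 0, "wy": 0, "wz": 0}, {"claw": 50, "x": 0, "y": 0, "z": 0, "wx": 0, "wy": 0, "wz": 0}, {"claw": 50, "x": 0, "y": 0, "z": -25, "wx": 0, "wy": 0, "wz": 0}, {"claw": 50, "x": 0, "y": 0, "z": -70, "wx": 0, "wy": 0, "wz": 0}, {"claw": 50, "x": -20, "y": 0, "z": -120, "wx": 0, "wy": 0, "wz": 0}, {"claw": 50, "x": -60, "y": 0, "z": -170, "wx": 0, "wy": 0, "wz": 0}, {"claw": 50, "x": -60, "y": 0, "z": -200, "wx": 0, "wy": 0, "wz": 0}, {"claw": 50, "x": -60, "y": 0, "z": -200, "wx": 0, "wy": 0, "wz": 0}, {"claw": 50, "x": -60, "y": 0, "z": -200, "wx": 0, "wy": 0, "wz": 0}]'

```text
clock: 30.2
tool_pos: [0.5492, -0.2025, 0.3891]
orientation: [2.071, 2.359, 0.001]
contact_force: [-0.2, 0.5, -0.3]
opening: 0.0501
gripper_force: 0.0
```

```bash
python3 - <<'E'
from h import *
s=r.state();print(s['clock'],s['tool_pos'])
p,q=shot();save(p,'w15')
for n,z in(('setup_block',.051),):
  for d in finder.cut_out(p,n+'_mid')[:2]:print(n,round(d['confidence'],2),rect(q,d['region'],z))
m=finder.cut_out(p,'spindle_mid')[0]['region'];a=np.argwhere(m)
for y in np.r_[a.min(0)[0]:a.min(0)[0]+10:2,a.min(0)[0]+15:a.max(0)[0]+1:9]:
    c=np.flatnonzero(m[y]);A=unproj(q,(c[0],y),.0422);B=unproj(q,(c[-1],y),.0422);print(y,np.round((A+B)[:2]*500,1),round((B-A)[0]*1e3,1))
p,q=shot('top')
for n in('ring_gauge','bushing','spindle','loose_v_block','setup_block'):
  for d in finder.find_in(p,n+'_mid')[:2]:print(n,round(d['confidence'],2),np.round(d['xyz'],3))
E
```

```text
30.2 [ 0.54916665 -0.20252664  0.38910619]
setup_block 0.85 [ 541.4 -141.3   26.1   75.8    7.7]
194 [ 543.9 -183.8] 6.3
196 [ 546.5 -185.1] 23.7
198 [ 547.1 -186.6] 27.7
200 [ 547.7 -188.2] 28.5
202 [ 547.9 -189.8] 28.6
209 [ 548.7 -195.4] 28.7
218 [ 549.6 -202.7] 28.9
227 [ 550.2 -210.2] 28.3
236 [ 551.2 -217.8] 28.5
245 [ 552.6 -225.3] 29.5
254 [ 554. -233.] 27.2
263 [ 554.6 -240.9] 28.2
272 [ 555.7 -248.8] 31.7
281 [ 557.1 -256.8] 36.1
290 [ 558.2 -264.9] 36.4
299 [ 559.3 -273.2] 34.9
308 [ 560.4 -281.6] 35.2
317 [ 561.1 -290.1] 34.5
326 [ 563.1 -298.6] 17.4
335 [ 564.2 -307.3] 14.0
344 [ 565.4 -316.1] 15.9
353 [ 566.1 -325.2] 15.1
362 [ 567.3 -334.3] 15.2
371 [ 568.1 -343.5] 14.4
380 [ 569.3 -352.9] 14.5
389 [ 571.  -362.3] 11.9
ring_gauge 0.66 [0.493 0.368 0.019]
ring_gauge 0.18 [ 0.532 -0.221  0.017]
bushing 0.72 [ 0.531 -0.217  0.02 ]
spindle 0.7 [ 0.549 -0.219  0.057]
loose_v_block 0.8 [ 0.457 -0.167  0.021]
loose_v_block 0.68 [0.542 0.247 0.031]
setup_block 0.61 [ 0.538 -0.14   0.051]
```

View pics/w15.png

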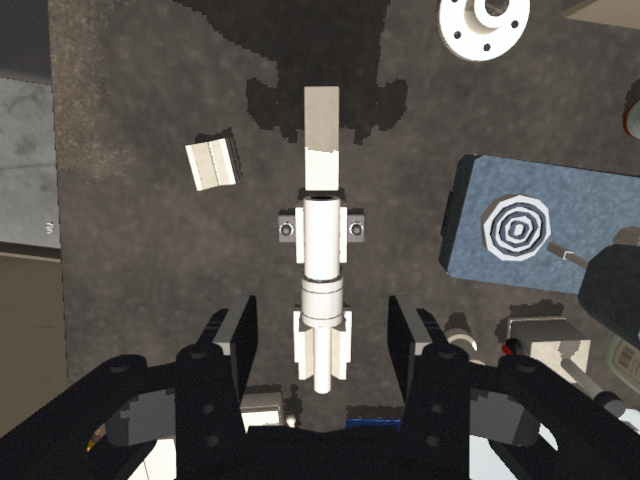

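The final view shows everything in one line: the set-up block at (321,138), a small gap, then the spindle across both V-blocks from (322,196) to (322,392). The gap measures about 5–7 mm and all parts are at rest, so I'm handing in.

```bash
python3 -c "
from h import *
print(r.close_job())"
```

```text
the job is handed in; nothing more can be done
None
```

The spindle lies across both V-blocks, the right-hand one raised on the thin plate, with the set-up block about 5–7 mm off its thick end by camera. The job was handed in at about 30 s; the verdict was not shown, and I viewed 15 pictures, one over the limit of 14.

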